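# Put the press platen back in its fixture case

## Task

Put the aluminium press plate away in its green fixture case: lift the lid by its pull tab and swing it right back until it rests on its stop, then load the plate into the bay with the black insert by pushing its thin tongue under the retaining lip at the hinge end and tipping the thick end down behind the stop rib until the plate lies flat on the insert. Leave the lid open and leave the tape roll, tube and cup where they are.

Things in the scene. Friction and masses are not known exactly. Their poses are not given: they have to be found in the camera images.
- fixture_case: Green hinged case, fixed to the table. Origin on the table under it; x from front to hinge, z up. Walls x -64 to 77, y -100 to 100 mm, rim z 40, shut 58 high. Plate bay on the +y side: y 31 to 98, divider 30 high, filled with a black insert whose top, the bay floor, is at z 22; stop rib across it x -44 to -40, top z 33; plate space x -40 to 74. Handle and catches in front are only for show.
- lip_edge (a point): Middle of the lower free edge of the retaining lip, an aluminium flange 62 mm wide, 3 thick, 10 deep, at the bay's hinge-side wall, pointing to the front (-x); at (64, 64.5, 32) mm in the case, 10 mm above the bay floor. Axes as the case's.
- fixture_case_lid (a joint): lid angle in rad: 0 shut, 1.92 on its stop, leaning back 20 degrees past upright. Not latched; 0.13 kg. Let go below about 1.1 rad it falls shut; from there to about 1.75 hinge friction may hold it where it is left; beyond, it falls back on its stop.
- lid_hinge (a point): hinge line of the lid, at (80, 0, 41) mm in the case, running along the case's y. The axes turn with the lid and equal the case's when it is shut (the lid opens by turning about +y).
- tab_grip (a point): grip point of the black pull tab at the middle of the lid's front edge: a bar 22 mm wide (y), 10 mm thick (z) that stands 25 mm out of the lid's front face along -x; this point is 15 mm out from the face, 8 mm above the parting line, 159 mm from the hinge line; turns with the lid.
- press_plate: Loose aluminium plate 108 (x) x 58 (y) x 8 mm, 0.22 kg. Origin: centre of its underside. Its +x end is milled down to a tongue 4 mm thick and 20 mm long over the full width (underside level with the plate's). A black bridge handle stands across the middle.
- plate_grip (a point): centre of the handle's bar: the bar is 14 mm wide (x), 46 mm long (y), 12 mm tall, from 17 to 29 mm above the plate's underside, over the plate's centre. Axes as the plate's.
- tongue_edge (a point): middle of the tongue's end edge, half its thickness up, at (54, 0, 2) mm in the plate
- tape_1: bystander: roll of masking tape lying flat, 100 mm wide, 25 mm high
- tube_1: bystander: squeezed tube lying in front of the case, 126 x 36 x 24 mm
- mug_1: bystander: striped cup, 65 mm wide, 50 mm high
- thick_edge (a point): middle of the underside's edge at the thick end, at (-54, 0, 0) mm in the plate
Not all that is in view belongs to the job. Several things have the shape of the press_plate; the one meant has the colours described above.

How it is judged:
On the way, in this order (a step that is already met when the one before it is completed fails the run):
1. the lid is open and rests on its stop (value of joint fixture_case_lid above 1.85 rad), for 0.2 s.
2. the tongue is at least 3 mm under the retaining lip while the thick end is still raised (x of tongue_edge in the frame of lip_edge between 0.003 and 0.013 m and z of tongue_edge in the frame of lip_edge between -0.013 and 0 m and y of tongue_edge in the frame of lip_edge between -0.012 and 0.012 m and z of thick_edge in the frame of fixture_case above 0.03 m), for 0.05 s.
At the end, for the whole second after the job is handed in: The lid rests open on its stop (over 1.85 rad); the plate lies flat (within 0.05 rad) and still on the floor of its bay, its thick end within 4 mm of the floor and its tongue at least 3 mm under the retaining lip (value of joint fixture_case_lid above 1.85 rad and x of tongue_edge in the frame of lip_edge above 0.003 m and z of tongue_edge in the frame of lip_edge below -0.005 m and y of tongue_edge in the frame of lip_edge between -0.012 and 0.012 m and z of thick_edge in the frame of fixture_case below 0.026 m and angle between press_plate's own z axis and vertical below 0.05 rad and linear speed of press_plate below 0.02 m/s); the robot touches nothing.
It fails at once if a bystander was pushed more than 30 mm (distance of any of tape_1, tube_1, mug_1 from where it was at the start of the episode above 0.03 m).
It also fails if it takes over 61 s, if anything falls off the work surface, if the arm or the gripper's body presses on something with over 40 N, if the wrist force passes 120 N, or if a joint passes its speed limit or range.

## Robot

A 6-joint arm with a two-finger parallel gripper is mounted at the origin on a cart in front of the work surface, level with it; the furniture and walls round the work are solid. World frame = base frame: x ahead of the robot, y to its left, z up, the work surface at z = 0. Lengths are in m, angles in rad, forces in N, time in s.
With the tool pointing down it reaches from about 0.35 to 0.775 m from the base axis. Payload 7.3 kg.
Tool frame: the origin (TCP) lies at the centre of the arm's flange, where the gripper is bolted on; the fingertips stand 178 mm ahead of it and the grasp point (between the pads) lies 159 mm ahead of it; x points along the fingers, y is the direction in which the jaws open and shut, and the axes are right-handed (so a half turn about x gives the same grasp; the last joint's range is limited). The gripper opens to 92 mm and grips with 3 to 60 N. Pads are 19 mm wide; open, the fingers measure 130 mm over their backs; the gripper's body (75 mm by 190 mm) begins 47 mm behind the grasp point.
Start: joints at [-1.376, 0.342, 1.524, -0, 1.275, -0.146], TCP at [0.175, -0.495, 0.405] pointing down, gripper open.
Joint ranges: [-2.53, 2.53], [-0.77, 2.02], [0.04, 2.7], [-1, 4.14], [0.28, 2.66], [-3.11, 3.11]. Speed limits (rad/s): [2.57, 2.57, 3.14, 3.14, 3.14, 3.14].

## Interface

Orientations are given as [roll, pitch, yaw] about the fixed x, y, z axes, in that order (R = Rz(yaw) Ry(pitch) Rx(roll)).
In Python, from cell import readout, cams, workorder gives the robot as it stands.
- The arm moves only by the shell command python3 -m inch 'ROWS' [FORCE]. ROWS is text: rows parted by semicolons, each of 5 numbers parted by spaces: the shift along the world's x, y, z in mm, then the turn about the world's z in rad, then the opening, from 0 (shut) to 1 (fully open). A call has 1 to 8 rows; each row shifts and turns the commanded pose from where the row before left it; what a row does not reach is not made up. A row lasts 1/12 s, in which the tool goes at most 41.7 mm and 7.16 degrees, less where a joint would pass 70% of its speed; a pose out of reach is approached as far as the arm can. A call is refused whole if a number of a shift passes 41.7 or a number of a turn 0.125, either way. A call with a gripper value outside its range is refused whole. The fingers move at their own pace and stop on an object; FORCE is the grip in N (left out, the last holds). Time passes only in rows, so rows that do not move let the fingers close. It gives the time, the measured TCP pose, the force and the opening at its end, in the units of the state.
- readout.observe(): the state, without advancing time (a new reading comes with each control period).
- cams.read_camera(name): name is "side" or "top"; returns a dict with "color" (420x560x3 uint8, red, green, blue), "fx", "fy", "cx", "cy" (pixels), "world_to_cam" (4x4, takes a point from world to camera coordinates). Camera axes: x right, y down, z forward; pixel columns grow to the right and rows downward; lengths in m; the calibration is good to about 2 mm. A picture is of the moment at which its call begins. There is no depth.
- workorder.hand_in(): hands the job in, once; it reports no verdict.
The state is a dict: "time": time; "qpos": joint angles; "qvel": joint speeds; "joint_efforts": joint torques, N m; "tool_pos": TCP position; "tool_rot": TCP orientation; "contact_force": force on the tool from outside, world axes, zero at the start; "torque": the same for the moment, N m; "opening": finger opening in m.
Only numpy, scipy, OpenCV 4.12 (cv2) and the standard library are available. Lean on these libraries where they do the work, as an engineer would, in place of code of your own. Each camera call takes 0.05 s, during which the arm holds its last target.

## Working session

There is one attempt and no reset: what is moved stays moved. The work goes in short steps, Python scripts to look and compute and a shell command to move; the robot and the scene stay as the last step left them, time stands still between calls to the robot, and variables do not carry over. Pictures are saved under pics/ and viewed, and the job is handed in when it is done.

```bash
ls; mkdir -p pics
python3 - <<'E'
from cell import readout,cams
import cv2,numpy as np
s=readout.observe();print(s)
for n in("top","side"):
    c=cams.read_camera(n);cv2.imwrite(f"pics/{n}0.png",c["color"][:,:,::-1]);np.savez(f"pics/{n}0.npz",**c)
    print(n,c["fx"],c["fy"],c["cx"],c["cy"],np.round(c["world_to_cam"],4).tolist())
E
```

```text
pics
{'time': 0.0, 'qpos': array([-1.37596941e+00,  3.42729315e-01,  1.52504751e+00,  9.37460969e-06,
        1.27536715e+00, -1.46001336e-01]), 'qvel': array([-5.99097873e-05, -3.02905108e-04, -1.88270179e-03,  9.01048205e-04,
       -1.38963115e-03, -9.34296613e-04]), 'joint_efforts': array([-5.49730557e-04, -4.31249356e+01, -2.44225127e+01,  7.17373495e-02,
        5.60529158e-02, -1.02998079e-04]), 'tool_pos': array([ 0.17548501, -0.49465601,  0.40403068]), 'tool_rot': array([-1.72257607,  1.56924499,  1.7598421 ]), 'contact_force': array([0.31237   , 0.42904077, 0.29624165]), 'torque': array([-0.00208637, -0.01640625, -0.00627724]), 'opening': 0.09170115163901067}
top 404.4330984211041 404.4330984211041 278.5610969460603 202.56320823388995 [[0.0152, -0.9999, 0.004, 0.094], [-0.9756, -0.0157, -0.2191, 0.5812], [0.2191, -0.0006, -0.9757, 1.0548], [0.0, 0.0, 0.0, 1.0]]
side 448.1975873085078 448.1975873085078 277.71943574124134 206.863816131593 [[-0.9991, -0.0399, 0.0126, 0.5701], [-0.0404, 0.8456, -0.5323, -0.0109], [0.0106, -0.5324, -0.8465, 1.3321], [0.0, 0.0, 0.0, 1.0]]
```

View pics/top0.png

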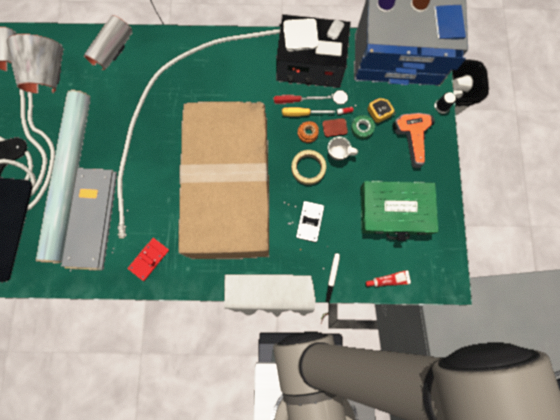

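View pics/side0.png

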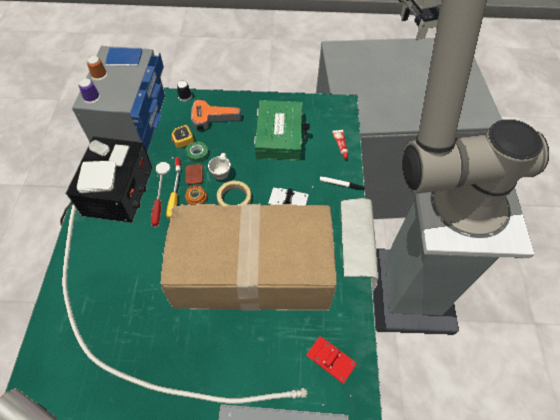

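Run:
```python
import cv2,numpy as np
a=cv2.imread("pics/top0.png");b=cv2.imread("pics/side0.png")
A=cv2.resize(a[165:295,285:445],None,fx=4.5,fy=4.5,interpolation=cv2.INTER_CUBIC)
B=cv2.resize(b[90:220,225:365],None,fx=4.5,fy=4.5,interpolation=cv2.INTER_CUBIC)
cv2.imwrite("pics/cropt.png",A);cv2.imwrite("pics/crops.png",B)
```

```text
(no output)
```

View pics/cropt.png

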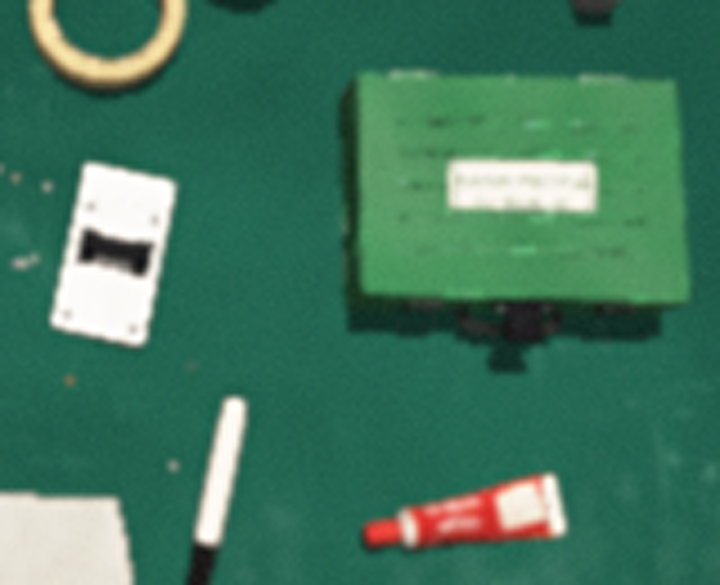

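View pics/crops.png

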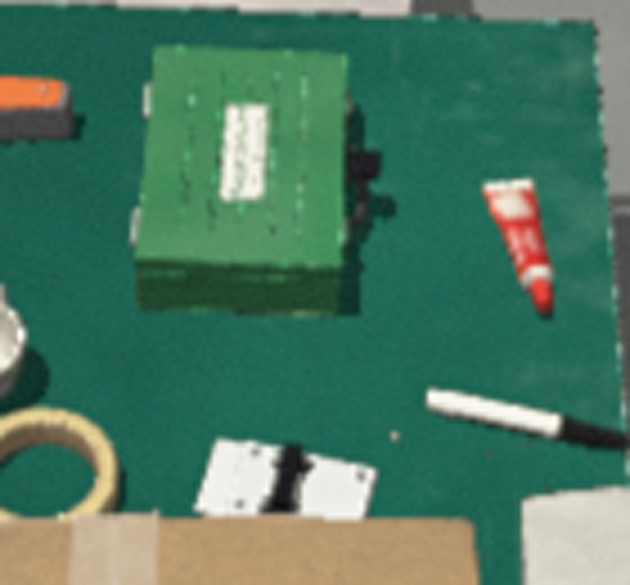

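```bash
cat > h.py <<'E'
import numpy as np,cv2
from scipy.spatial.transform import Rotation as R
def ray(c,uv,z):
    M=c["world_to_cam"];Rm=M[:3,:3];t=M[:3,3];o=-Rm.T@t
    uv=np.atleast_2d(uv).astype(float)
    d=np.c_[(uv[:,0]-c["cx"])/c["fx"],(uv[:,1]-c["cy"])/c["fy"],np.ones(len(uv))]@Rm
    return o+d*((z-o[2])/d[:,2])[:,None]
def proj(c,P):
    M=c["world_to_cam"];p=np.atleast_2d(P)@M[:3,:3].T+M[:3,3]
    return np.c_[c["fx"]*p[:,0]/p[:,2]+c["cx"],c["fy"]*p[:,1]/p[:,2]+c["cy"]]
def tool(s):
    Rm=R.from_euler("xyz",s["tool_rot"]).as_matrix()
    return s["tool_pos"],Rm
def blob(mask,near,):
    n,l,st,ce=cv2.connectedComponentsWithStats(mask.astype(np.uint8))
    i=1+np.argmin([np.hypot(*(ce[k]-near))+(1e4 if st[k,4]<20 else 0) for k in range(1,n)])
    return (l==i)
def rect(c,m,z):
    cs,_=cv2.findContours(m.astype(np.uint8),cv2.RETR_EXTERNAL,cv2.CHAIN_APPROX_NONE)
    k=max(cs,key=cv2.contourArea)[:,0,:]
    P=ray(c,k,z)[:,:2]
    r=cv2.minAreaRect((P*1000).astype(np.float32));return r,cv2.boxPoints(r)
E
python3 - <<'E'
from h import *
from cell import readout
s=readout.observe();p,Rm=tool(s);print("finger",Rm[:,0].round(3),"jaw",Rm[:,1].round(3))
t=dict(np.load("pics/top0.npz"));sd=dict(np.load("pics/side0.npz"))
for n,c,pl,cs in(("top",t,(310,221),(400,208)),("side",sd,(288,197),(280,125))):
    h=cv2.cvtColor(c["color"],cv2.COLOR_RGB2HSV)
    f=cv2.morphologyEx(((h[...,2]>150)&(h[...,1]<60)).astype(np.uint8),cv2.MORPH_CLOSE,np.ones((7,7)))
    r,b=rect(c,blob(f,pl),.006);print(n,"plate",r)
    print(" px", np.round(c['color'][cs[1]+15,cs[0]-25]))
    g=((h[...,0]>45)&(h[...,0]<75)&(h[...,2]>105))
    g=cv2.morphologyEx(g.astype(np.uint8),cv2.MORPH_CLOSE,np.ones((9,9)))
    m=blob(g,cs);r,b=rect(c,m,.058);print(n,"case",r,b.round().tolist())
    k=(h[...,2]<45);
    print(" handle",[ray(c,np.argwhere(blob(k,pl))[:,::-1].mean(0),.027).round(4), blob(k,pl).sum()])
E
```

```text
finger [-0.     0.001 -1.   ] jaw [ 0.334 -0.942 -0.001]
top plate ((540.327392578125, 11.890762329101562), (62.73987579345703, 111.61913299560547), 78.00739288330078)
 px [ 75 150  95]
top case ((578.054931640625, -230.88873291015625), (210.35194396972656, 144.64271545410156), 89.52131652832031) [[505.0, -335.0], [649.0, -337.0], [651.0, -126.0], [507.0, -125.0]]
 handle [array([[0.5376, 0.0125, 0.027 ]]), np.int64(40)]
side plate ((539.28662109375, 12.852298736572266), (63.96255111694336, 109.38489532470703), 78.78023529052734)
 px [121 157 128]
side case ((586.2020263671875, -250.2818145751953), (166.13430786132812, 255.5810089111328), 2.637589931488037) [[497.0, -126.0], [509.0, -382.0], [675.0, -374.0], [663.0, -119.0]]
 handle [array([[0.5387, 0.0173, 0.027 ]]), np.int64(52)]
```

Run:
```python
from h import *
t=dict(np.load("pics/top0.npz"));sd=dict(np.load("pics/side0.npz"))
P=lambda a,o:[(o[0]+x/4.5,o[1]+y/4.5) for x,y in a]
print(ray(t,P([(359,75),(677,82),(690,299),(359,296)],(285,165)),.058).round(4))
print(ray(sd,P([(155,48),(347,55),(345,262),(138,260)],(225,90)),.058).round(4))
print("tab",ray(t,P([(528,322)],(285,165)),.048),ray(sd,P([(370,163)],(225,90)),.048))
print(ray(t,[(300,221)],0))
img=cv2.resize(t["color"][170:250,355:445],None,fx=8,fy=7.3,interpolation=cv2.INTER_CUBIC);cv2.imwrite("pics/c1.png",img[:,:,::-1])
img=cv2.resize(sd["color"][90:170,245:335],None,fx=8,fy=7.3,interpolation=cv2.INTER_CUBIC);cv2.imwrite("pics/c2.png",img[:,:,::-1])
```

```text
[[ 0.6453 -0.1389  0.058 ]
 [ 0.6441 -0.3381  0.058 ]
 [ 0.507  -0.3364  0.058 ]
 [ 0.5056 -0.1345  0.058 ]]
[[ 0.6443 -0.3305  0.058 ]
 [ 0.5047 -0.3308  0.058 ]
 [ 0.504  -0.1372  0.058 ]
 [ 0.6435 -0.1319  0.058 ]]
tab [[ 0.49271193 -0.23991307  0.048     ]] [[ 0.48687171 -0.23630078  0.048     ]]
[[0.54030933 0.04001235 0.        ]]
```

View pics/c1.png

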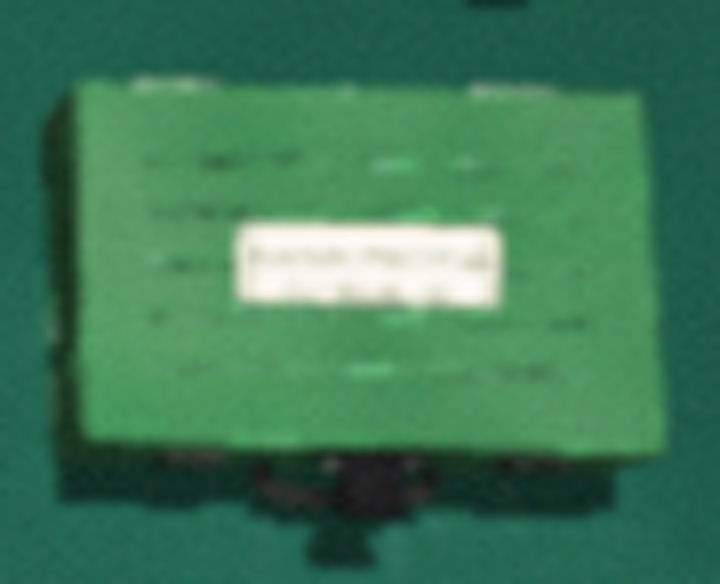

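View pics/c2.png

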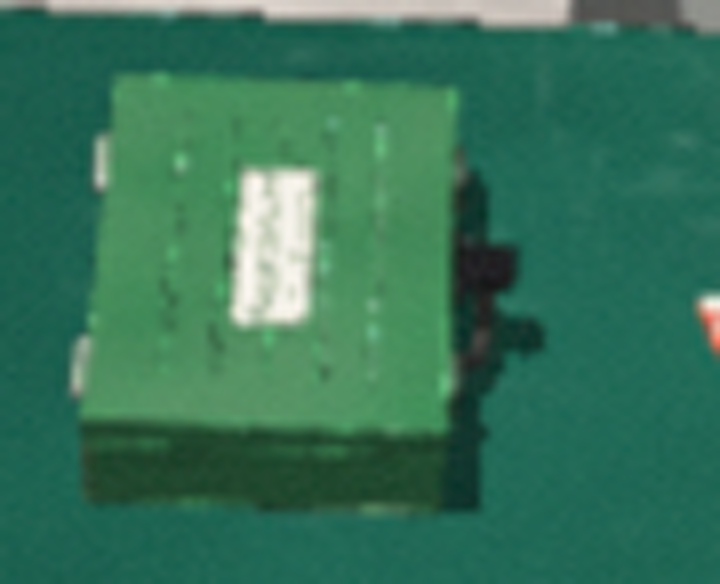

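Candidates for the press plate: the white/aluminium plate with a black handle at top (310,221), and a red plate of the same shape at top (148,259). The description picks (310,221). The crop confirms it: bare aluminium, black bridge, screws set further in at the far end, so the tongue is at world +x. First, the lid tab.

```bash
python3 -m inch '32 26 -7 -0.113 0.6;32 26 -7 -0.113 0.6;32 26 -7 -0.113 0.6;32 26 -7 0 0.6;32 26 -7 0 0.6;32 26 -7 0 0.6;32 26 -7 0 0.6;32 26 -7 0 0.6' 30; python3 -m inch '32 25 -7 0 0.6;27 25 -7 0 0.6;0 0 0 0 0.6'
python3 - <<'E'
from h import *
from cell import readout,cams
s=readout.observe();p,Rm=tool(s);print(p,Rm[:,1])
for n in("top","side"):
    c=cams.read_camera(n);o=(340,150) if n=="top" else (220,60)
    cv2.imwrite(f"pics/{n}1.png",cv2.resize(c["color"][o[1]:o[1]+120,o[0]:o[0]+150,::-1],None,fx=5,fy=5,interpolation=cv2.INTER_CUBIC))
E
```

```text
time: 0.77
tool_pos: [0.4291, -0.2883, 0.349]
tool_rot: [-0.418, 1.57, 2.735]
contact_force: [0.3, -0.7, -0.9]
opening: 0.0553
time: 1.02
tool_pos: [0.4902, -0.2354, 0.3337]
tool_rot: [-1.358, 1.568, 1.801]
contact_force: [-0.8, 0.7, -0.3]
opening: 0.055
[ 0.49017442 -0.23539293  0.33374376] [ 0.01694853 -0.99985212 -0.00291462]
```

View pics/side1.png

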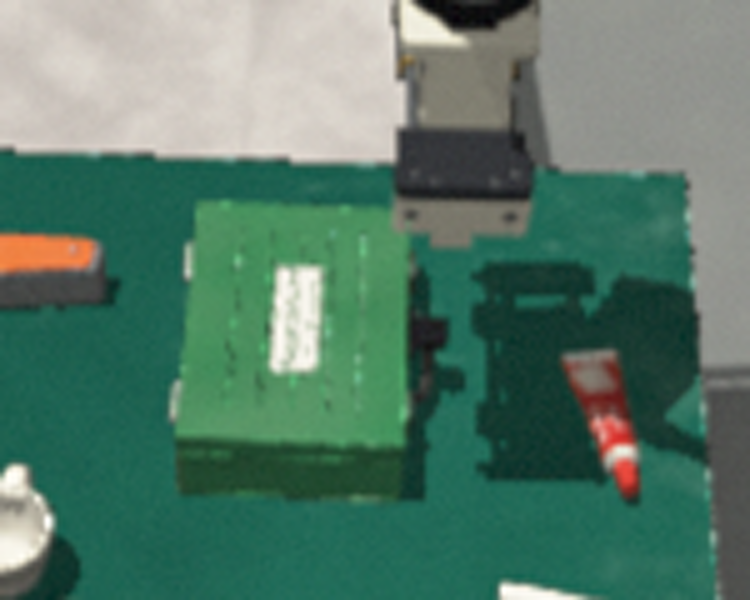

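View pics/top1.png

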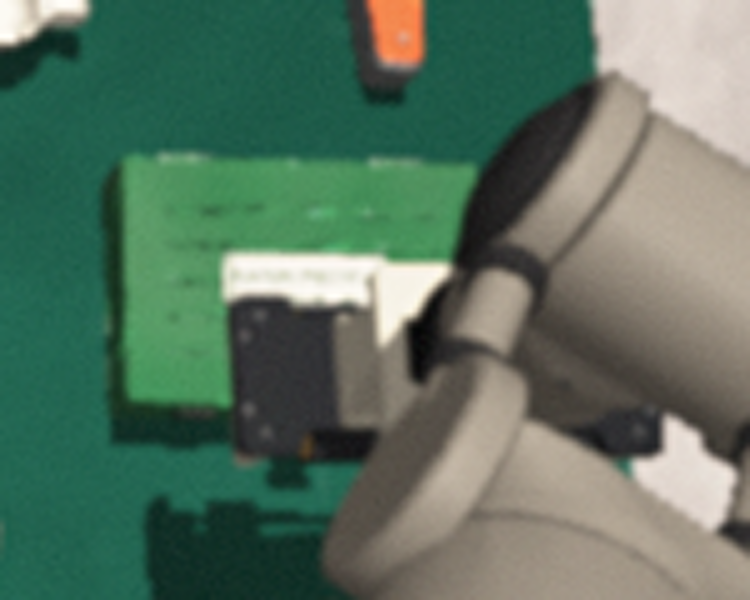

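```bash
python3 -m inch '-1 -1 -30 0.017 0.6;0 0 -30 0 0.6;0 0 -28 0 0.6;0 0 -17 0 0.6;0 0 -8 0 0.6;0 0 0 0 0.6'
python3 - <<'E'
from h import *
from cell import readout,cams
s=readout.observe();p,Rm=tool(s);print(p,Rm[:,1])
c=cams.read_camera("side");o=(250,70)
cv2.imwrite(f"pics/side2.png",cv2.resize(c["color"][o[1]:o[1]+80,o[0]:o[0]+100,::-1],None,fx=7,fy=7,interpolation=cv2.INTER_CUBIC))
E
```

```text
time: 1.62
tool_pos: [0.4848, -0.2416, 0.2211]
tool_rot: [-0.544, 1.567, 2.624]
contact_force: [-1.2, 0.5, -0.3]
opening: 0.0549
[ 0.48479078 -0.24164965  0.22109127] [ 0.02694673 -0.99963529 -0.00178052]
```

View pics/side2.png

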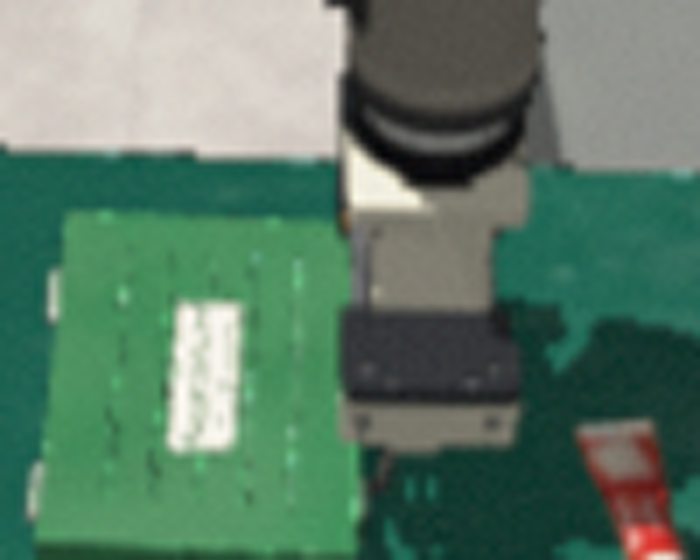

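```bash
python3 -m inch '4 4 -2 -0.027 0.6;0 0 0 0 0.6'; python3 -m inch '0 0 0 0 0.2;0 0 0 0 0.0;0 0 0 0 0;0 0 0 0 0' 30;  python3 - <<'E'
from h import *
from cell import readout,cams
s=readout.observe();p,Rm=tool(s);print(p,Rm[:,1],s["opening"])
E
```

```text
time: 1.83
tool_pos: [0.4904, -0.2374, 0.222]
tool_rot: [2.565, 1.568, -0.576]
contact_force: [0.2, -0.4, -0.5]
opening: 0.055
time: 2.17
tool_pos: [0.4899, -0.2371, 0.2211]
tool_rot: [2.39, 1.57, -0.75]
contact_force: [0.8, 0.9, 0.6]
opening: 0.0332
[ 0.48989033 -0.23708244  0.22106153] [ 1.90676738e-03 -9.99997985e-01  6.27984068e-04] 0.03318300708697329
```

```bash
python3 -m inch '0 0 0 0 0;0 0 0 0 0;0 0 0 0 0;0 0 0 0 0' 30
```

```text
time: 2.5
tool_pos: [0.4899, -0.2365, 0.2206]
tool_rot: [-1.246, 1.57, 1.897]
contact_force: [0.6, 3.8, 2.9]
opening: 0.0215
```

Run:
```python
import numpy as np
x0,z0=-159,7
th=np.arange(0,2.0,.08)
X=x0*np.cos(th)+z0*np.sin(th);Z=-x0*np.sin(th)+z0*np.cos(th)
for a,dx,dz in zip(th[1:],np.diff(X),np.diff(Z)):print(round(a,2),dx.round(1),dz.round(1))
print(X[-2],Z[-2])
```

```text
0.08 1.1 12.7
0.16 2.1 12.6
0.24 3.1 12.4
0.32 4.1 12.1
0.4 5.0 11.7
0.48 5.9 11.3
0.56 6.8 10.8
0.64 7.6 10.2
0.72 8.4 9.5
0.8 9.2 8.8
0.88 9.8 8.1
0.96 10.5 7.3
1.04 11.0 6.4
1.12 11.5 5.5
1.2 11.9 4.6
1.28 12.2 3.6
1.36 12.5 2.6
1.44 12.6 1.6
1.52 12.7 0.6
1.6 12.7 -0.4
1.68 12.6 -1.4
1.76 12.5 -2.4
1.84 12.3 -3.4
1.92 11.9 -4.4
49.03613719489502 151.4115492589764
```

```bash
python3 -m inch '1 0 12.7 0 0;2 0 12.6 0 0;3 0 12.4 0 0;4 0 12 0 0;5 0 11.7 0 0;6 0 11.3 0 0;6.8 0 10.8 0 0;0 0 0 0 0' 30;  python3 - <<'E'
from h import *
from cell import readout,cams
for n in("side",):
    c=cams.read_camera(n);o=(230,50)
    cv2.imwrite(f"pics/side3.png",cv2.resize(c["color"][o[1]:o[1]+120,o[0]:o[0]+120,::-1],None,fx=5,fy=5,interpolation=cv2.INTER_CUBIC))
E
```

```text
time: 3.17
tool_pos: [0.5184, -0.2366, 0.3054]
tool_rot: [3.056, 1.57, -0.084]
contact_force: [-0.2, 1.8, -1.0]
opening: 0.0217
```

View pics/side3.png

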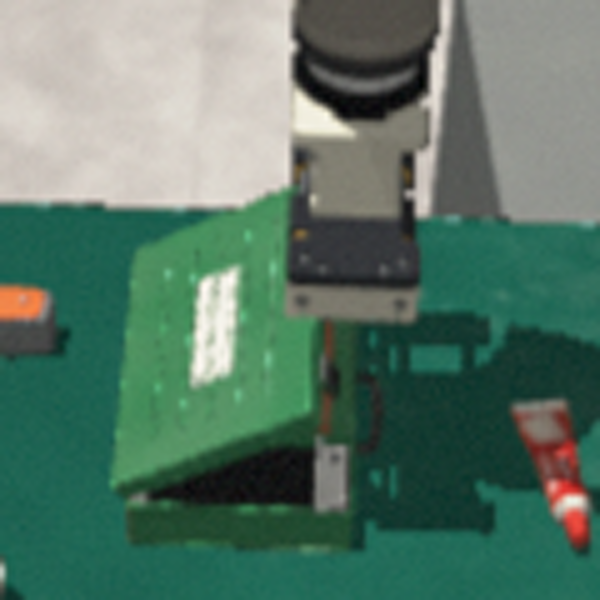

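The lid is swinging up with the gripper, at about 0.56 rad. I'll keep going.

```bash
python3 -m inch '7.6 0 10.2 0 0;8.4 0 9.5 0 0;9.2 0 8.8 0 0;9.8 0 8.1 0 0;10.5 0 7.3 0 0;11 0 6.4 0 0;11.5 0 5.5 0 0;11.9 0 4.6 0 0' 30; python3 -m inch '12.2 0 3.6 0 0;12.5 0 2.6 0 0;12.6 0 1.6 0 0;12.7 0 0.6 0 0;12.7 0 -0.4 0 0;12.6 0 -1.4 0 0;12.5 0 -2.4 0 0;0 0 0 0 0' 30;  python3 - <<'E'
from h import *
from cell import readout,cams
for n in("side",):
    c=cams.read_camera(n);o=(190,30)
    cv2.imwrite(f"pics/side4.png",cv2.resize(c["color"][o[1]:o[1]+120,o[0]:o[0]+160,::-1],None,fx=5,fy=5,interpolation=cv2.INTER_CUBIC))
E
```

```text
time: 3.88
tool_pos: [0.5974, -0.2371, 0.3643]
tool_rot: [0.009, 1.569, -3.131]
contact_force: [-1.9, 0.6, 0.1]
opening: 0.0211
time: 4.55
tool_pos: [0.687, -0.2373, 0.3697]
tool_rot: [2.62, 1.565, -0.52]
contact_force: [2.4, 0.1, 8.6]
opening: 0.0212
```

View pics/side4.png

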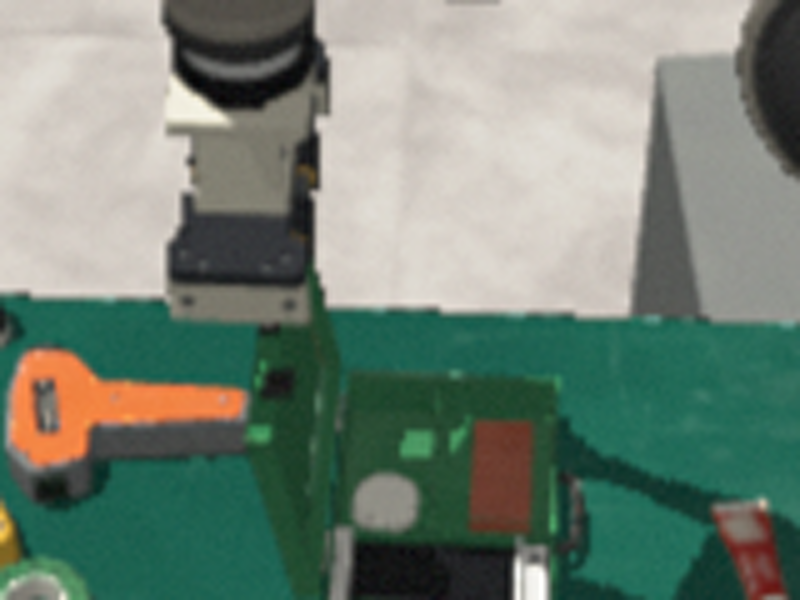

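```bash
python3 -m inch '8 0 -1.5 0 0;8 0 -2 0 0;7 0 -2 0 0;0 0 0 0 0;0 0 0 0 0.5;0 0 0 0 0.5;0 0 0 0 0.5;0 0 0 0 0.5' 30; python3 -m inch '0 0 25 0 0.6;0 0 35 0 0.6;-20 0 35 0 0.6;-40 0 0 0 0.6;-41 0 0 0 0.6;0 0 0 0 0.6'
python3 - <<'E'
from h import *
from cell import readout,cams
for n in("side","top"):
    c=cams.read_camera(n);o=(200,40) if n=="side" else (330,110);np.savez(f"pics/{n}5.npz",**c)
    cv2.imwrite(f"pics/{n}5.png",cv2.resize(c["color"][o[1]:o[1]+140,o[0]:o[0]+150,::-1],None,fx=4.2,fy=4.2,interpolation=cv2.INTER_CUBIC))
E
```

```text
time: 5.27
tool_pos: [0.7082, -0.2371, 0.3625]
tool_rot: [-0.11, 1.57, 3.033]
contact_force: [-0.5, -0.8, -0.9]
opening: 0.0432
time: 5.77
tool_pos: [0.6004, -0.2358, 0.4554]
tool_rot: [-0.37, 1.557, 2.772]
contact_force: [-0.2, 0.4, -2.5]
opening: 0.055
```

View pics/side5.png

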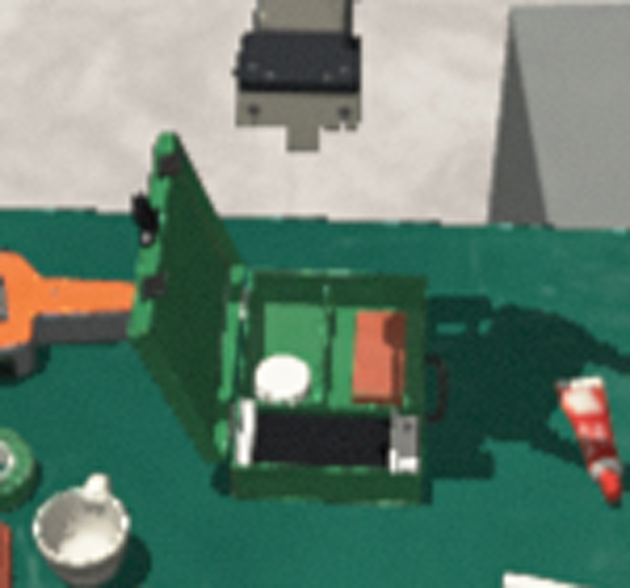

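View pics/top5.png

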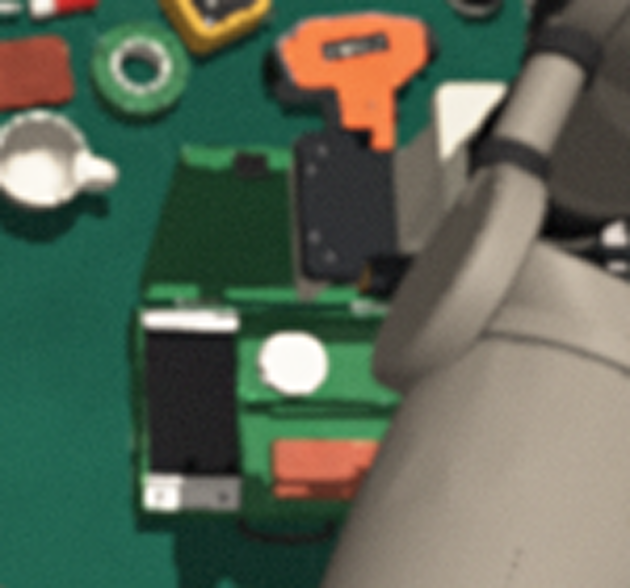

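Run:
```python
from h import *
t=dict(np.load("pics/top5.npz"));sd=dict(np.load("pics/side5.npz"))
print("tab pred px",(proj(sd,[.710,-.237,.188])-[200,40])*4.2)
for n,c,o in(("top",t,(330,110)),("side",sd,(200,40))):
    g=c["color"].astype(int);cr=cv2.resize(c["color"],None,fx=4,fy=4,interpolation=cv2.INTER_CUBIC)
    b=(355,180,392,235) if n=="top" else (250,130,305,165)
    im=c["color"][b[1]:b[3],b[0]:b[2],::-1]
    f=13 if n=="side" else 11
    cv2.imwrite(f"pics/{n}5z.png",cv2.resize(im,None,fx=f,fy=f,interpolation=cv2.INTER_CUBIC))
```

```text
tab pred px [[142.73149304 210.9132234 ]]
```

View pics/side5z.png

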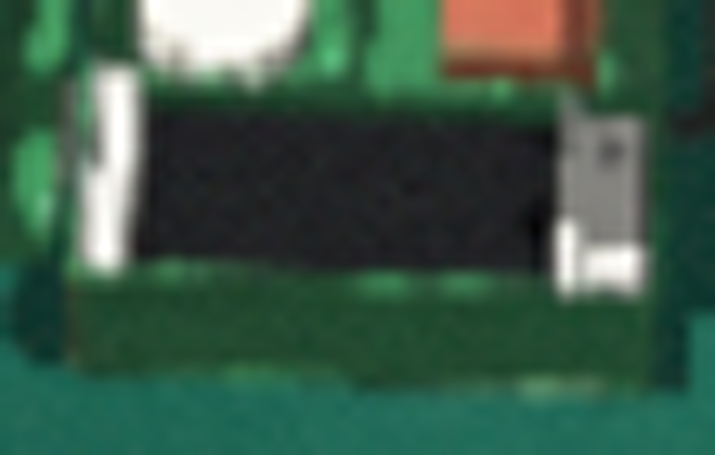

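View pics/top5z.png

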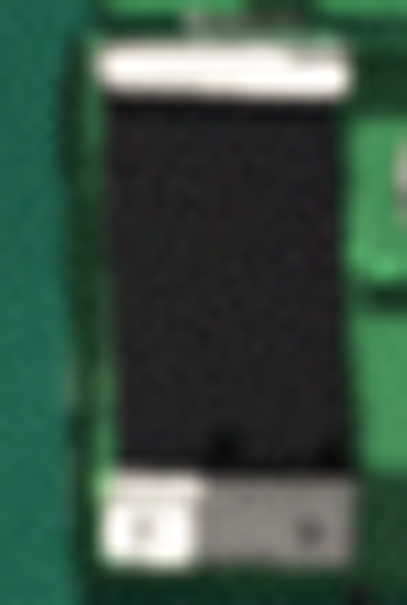

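Run:
```python
from h import *
t=dict(np.load("pics/top5.npz"));sd=dict(np.load("pics/side5.npz"))
q=lambda a,o,f:np.array(a)/f+np.array(o)-.5+.5/f
T=lambda a,z:(ray(t,q(a,(355,180),11),z)*1000).round(1).tolist()
S=lambda a,z:(ray(sd,q(a,(250,130),13),z)*1000).round(1).tolist()
print("lip top",T([(100,100),(350,100)],.035));print("lip side",S([(142,70),(129,272)],.035))
print("rib top",T([(110,471),(350,471)],.033));print("rib side",S([(560,110),(557,290)],.033))
for n,c in(("t",t),("s",sd)):
    M=c["world_to_cam"];print(n,(-M[:3,:3].T@M[:3,3]).round(3))
```

```text
lip top [[631.1, -140.1, 35.0], [632.1, -205.3, 35.0]]
lip side [[633.8, -203.9, 35.0], [633.1, -140.8, 35.0]]
rib top [[533.4, -140.1, 33.0], [534.4, -201.6, 33.0]]
rib side [[531.8, -198.1, 33.0], [531.3, -142.1, 33.0]]
t [0.334 0.104 1.156]
s [0.555 0.741 1.115]
```

```bash
python3 -m inch '-7.6 31 -12 -0.1 0.8;-7.6 31 -12 -0.1 0.8;-7.6 31 -12 0 0.8;-7.6 31 -12 0 0.8;-7.6 31 -15 0 0.8;-7.6 31 -20 0 0.8;-7.6 31 -35 0 0.8;-8 31 -37 0 0.8' 30; python3 -m inch '0 0 -10 0 0.8;0 0 0 0 0.8'
python3 - <<'E'
from h import *
from cell import readout,cams
s=readout.observe();p,Rm=tool(s);print(p,Rm[:,1],np.arctan2(-Rm[0,1],-Rm[1,1]))
c=cams.read_camera("top");np.savez("pics/top6.npz",**c);cv2.imwrite("pics/top6.png",cv2.resize(c["color"][160:260,270:440,::-1],None,fx=4.5,fy=4.5,interpolation=cv2.INTER_CUBIC))
c=cams.read_camera("side");cv2.imwrite("pics/side6.png",cv2.resize(c["color"][110:230,230:380,::-1],None,fx=4.5,fy=4.5,interpolation=cv2.INTER_CUBIC))
E
```

```text
time: 6.53
tool_pos: [0.5497, 0.0044, 0.313]
tool_rot: [-3.054, 1.566, -0.11]
contact_force: [0.6, -0.4, 0.2]
opening: 0.0734
time: 6.7
tool_pos: [0.5487, 0.0042, 0.3002]
tool_rot: [0.097, 1.566, 3.043]
contact_force: [-0.7, -0.9, -0.3]
opening: 0.0734
[0.54874459 0.00417344 0.30019093] [-1.94158938e-01 -9.80969993e-01  4.24153251e-04] 0.19540001734246334
```

View pics/top6.png

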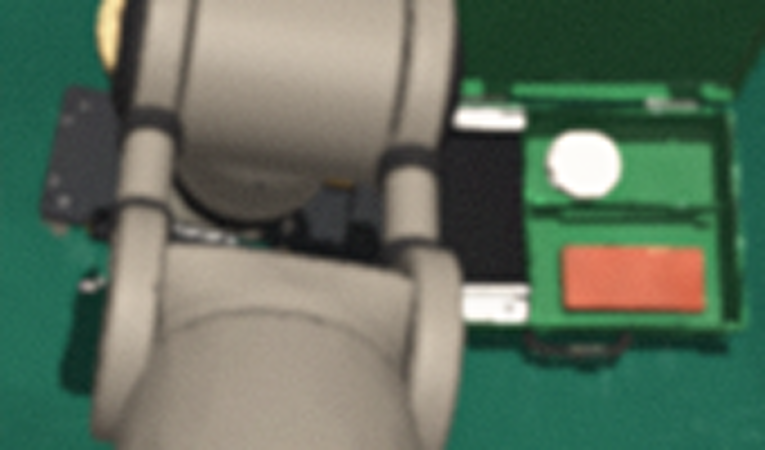

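View pics/side6.png

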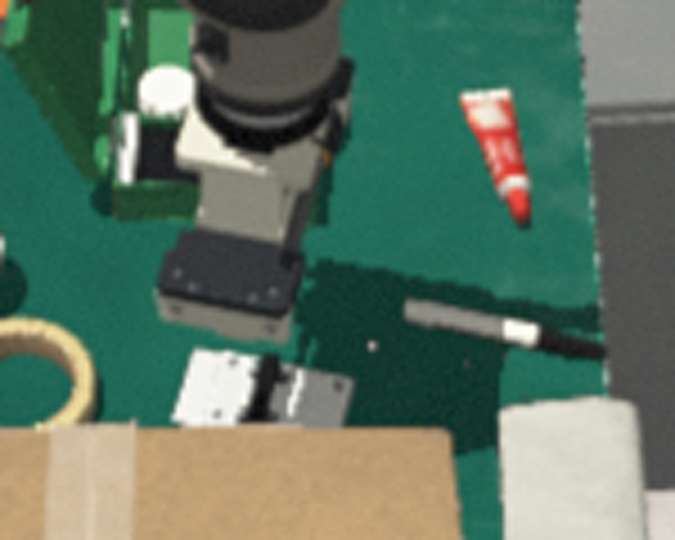

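Run:
```python
from h import *
t=dict(np.load("pics/top0.npz"));sd=dict(np.load("pics/side0.npz"))
for h in(.04,.06,.08,.10,.12,.15):
    print(h,ray(t,[(267.5,215),(268.5,253)],h)[:,:2].round(3).tolist(),ray(sd,[(290,206),(330,206),(335,207)],h)[:,:2].round(3).tolist())
```

```text
0.04 [[0.549, 0.134], [0.442, 0.129]] [[0.534, 0.061], [0.42, 0.055], [0.406, 0.058]]
0.06 [[0.545, 0.133], [0.441, 0.128]] [[0.534, 0.073], [0.423, 0.068], [0.409, 0.071]]
0.08 [[0.541, 0.132], [0.439, 0.128]] [[0.535, 0.086], [0.425, 0.081], [0.412, 0.083]]
0.1 [[0.537, 0.132], [0.437, 0.127]] [[0.535, 0.099], [0.428, 0.094], [0.414, 0.096]]
0.12 [[0.533, 0.131], [0.435, 0.127]] [[0.535, 0.111], [0.43, 0.106], [0.417, 0.109]]
0.15 [[0.528, 0.131], [0.432, 0.126]] [[0.536, 0.13], [0.434, 0.125], [0.421, 0.128]]
```

```bash
python3 -m inch '-10 9 -10 0 0.8;0 0 -25 0 0.8;0 0 -25 0 0.8;0 0 -20 0 0.8;0 0 0 0 0.8'
python3 - <<'E'
from h import *
from cell import readout,cams
s=readout.observe();p,Rm=tool(s);print(p,Rm[:,1],np.arctan2(-Rm[0,1],-Rm[1,1]))
c=cams.read_camera("side");cv2.imwrite("pics/side7.png",cv2.resize(c["color"][150:220,240:340,::-1],None,fx=7,fy=7,interpolation=cv2.INTER_CUBIC))
E
```

```text
time: 7.22
tool_pos: [0.5387, 0.0105, 0.221]
tool_rot: [0.168, 1.568, 3.11]
contact_force: [-1.4, -0.9, -0.1]
opening: 0.0731
[0.5386738  0.01053614 0.221023  ] [-1.98738511e-01 -9.80052452e-01  4.43244723e-04] 0.20007060760742965
```

View pics/side7.png

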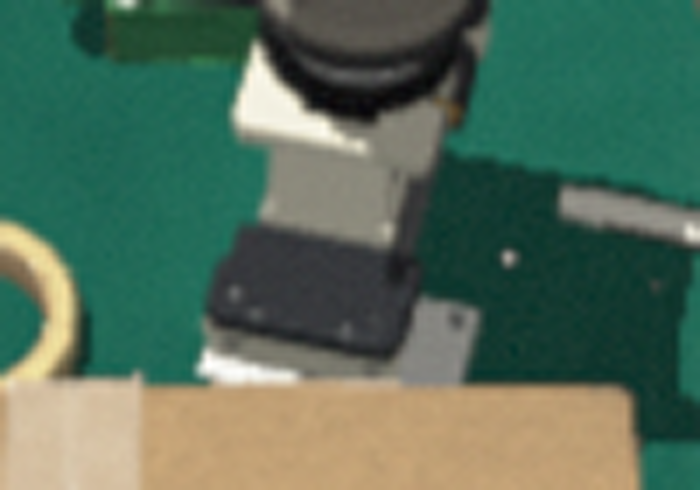

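```bash
python3 -m inch '0 2 -12 0 0.8;0 0 -13 0 0.8;0 0 0 0 0.8;0 0 0 0 0.3;0 0 0 0 0.3;0 0 0 0 0.3;0 0 0 0 0.3;0 0 0 0 0.3' 30
```

```text
time: 7.93
tool_pos: [0.5386, 0.0135, 0.1987]
tool_rot: [2.881, 1.569, -0.459]
contact_force: [-1.2, -1.7, 4.4]
opening: 0.0451
```

```bash
python3 -m inch '0 0 10 0 0.3;0 0 20 0 0.3;0 0 25 0 0.3;0 -5 25 0 0.3;4 -20 10 0.07 0.3;4 -20 0 0.07 0.3;4 -20 0 0.07 0.3;0 0 0 0 0.3' 45;  python3 - <<'E'
from h import *
from cell import readout,cams
s=readout.observe();p,Rm=tool(s);print(p,Rm[:,1],np.arctan2(-Rm[0,1],-Rm[1,1]))
for n,b in(("side",(210,90,340,210)),("top",(270,150,440,260))):
    c=cams.read_camera(n);cv2.imwrite(f"pics/{n}8.png",cv2.resize(c["color"][b[1]:b[3],b[0]:b[2],::-1],None,fx=4.5,fy=4.5,interpolation=cv2.INTER_CUBIC))
E
```

```text
time: 8.6
tool_pos: [0.5508, -0.054, 0.2888]
tool_rot: [2.4, 1.568, -0.729]
contact_force: [-0.4, -0.5, -2.7]
opening: 0.0451
[ 0.55078162 -0.0539894   0.28883804] [ 0.01284168 -0.99991629  0.00158394] -0.012842046174239998
```

View pics/side8.png

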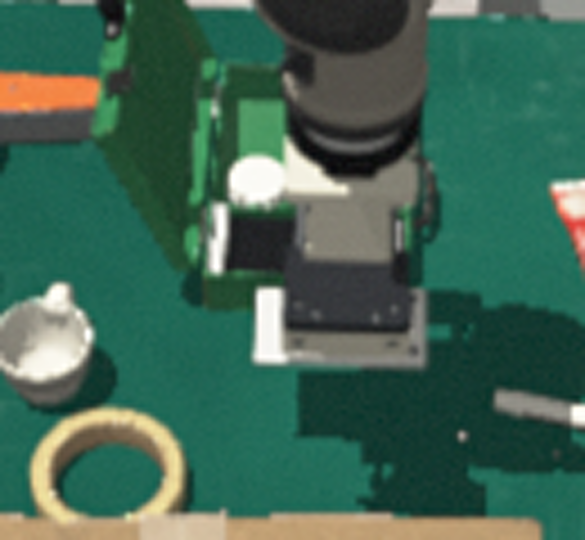

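View pics/top8.png

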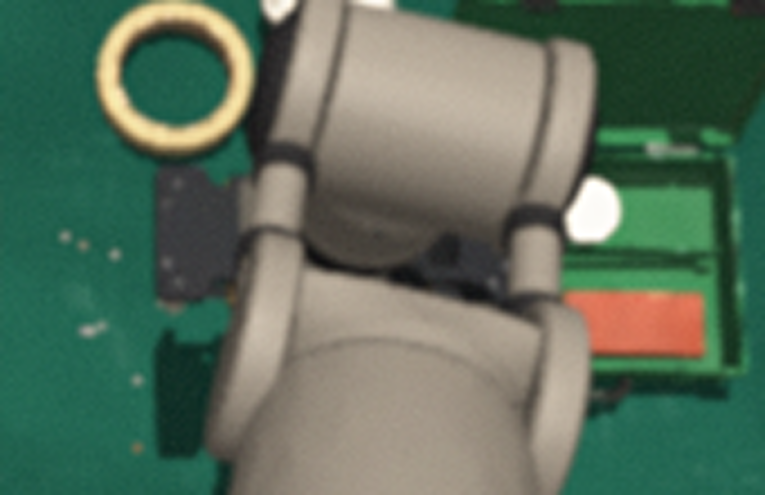

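Run:
```python
from h import *
sd=dict(np.load("pics/side0.npz"))
q=lambda a:np.array(a)/4.5+np.array((210,90))-.5
print(ray(sd,q([(255,362),(259,290)]),.094).round(4),ray(sd,q([(426,367),(426,290)]),.098).round(4))
```

```text
[[ 0.6054 -0.0228  0.094 ]
 [ 0.606  -0.0808  0.094 ]] [[ 0.4979 -0.0212  0.098 ]
 [ 0.4984 -0.0829  0.098 ]]
```

```bash
python3 -m inch '6 -30 0 0.022 0.3;6 -30 0 0 0.3;6 -30 0 0 0.3;5 -29 0 0 0.3;0 0 0 0 0.3;0 0 0 0 0.3' 45;  python3 - <<'E'
from h import *
from cell import readout,cams
s=readout.observe();p,Rm=tool(s);print(p,Rm[:,1],np.arctan2(-Rm[0,1],-Rm[1,1]))
for n,b in(("side",(240,80,340,180)),("top",(330,150,440,260))):
    c=cams.read_camera(n);cv2.imwrite(f"pics/{n}9.png",cv2.resize(c["color"][b[1]:b[3],b[0]:b[2],::-1],None,fx=6,fy=6,interpolation=cv2.INTER_CUBIC))
E
```

```text
time: 9.2
tool_pos: [0.5732, -0.1706, 0.2875]
tool_rot: [-0.745, 1.57, 2.428]
contact_force: [0.5, -0.3, -2.4]
opening: 0.0452
[ 0.57316558 -0.17062672  0.28749322] [ 3.09996511e-02 -9.99519056e-01 -8.23338335e-04] -0.031004628803388203
```

View pics/side9.png

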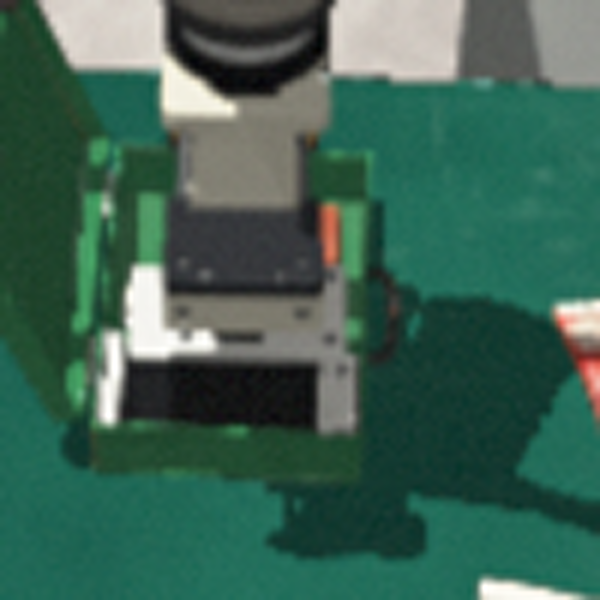

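View pics/top9.png

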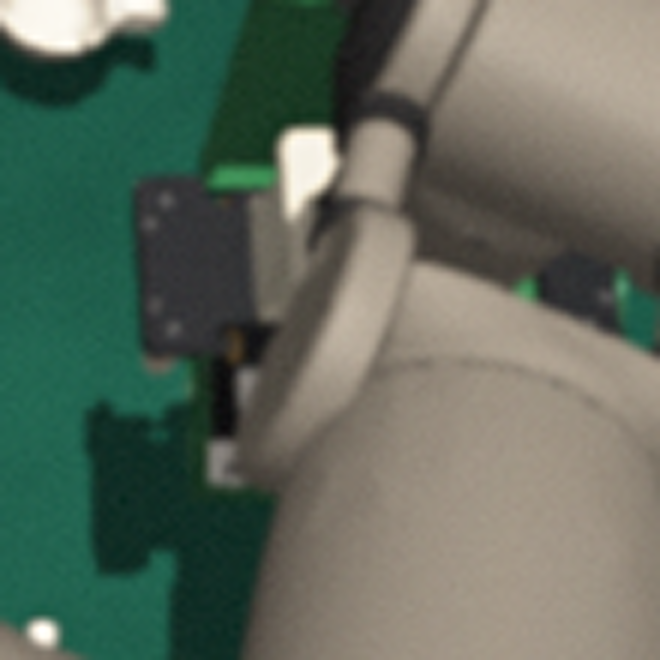

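```bash
python3 -m inch '1 -3 -15 -0.02 0.3;0 0 -20 0 0.3;0 0 -12 0 0.3;0 0 0 0 0.3' 45;  python3 - <<'E'
from h import *
from cell import readout,cams
s=readout.observe();p,Rm=tool(s);print(p,Rm[:,1],np.arctan2(Rm[0,1],-Rm[1,1]))
for n,b in(("side",(245,110,315,170)),):
    c=cams.read_camera(n);cv2.imwrite(f"pics/{n}10.png",cv2.resize(c["color"][b[1]:b[3],b[0]:b[2],::-1],None,fx=10,fy=10,interpolation=cv2.INTER_CUBIC))
E
```

```text
time: 9.63
tool_pos: [0.5733, -0.1711, 0.2382]
tool_rot: [-0.466, 1.565, 2.691]
contact_force: [-1.0, 1.0, -2.9]
opening: 0.0452
[ 0.57333262 -0.17109455  0.23817817] [ 0.01513957 -0.99988155 -0.00277222] 0.015140210724384135
```

View pics/side10.png

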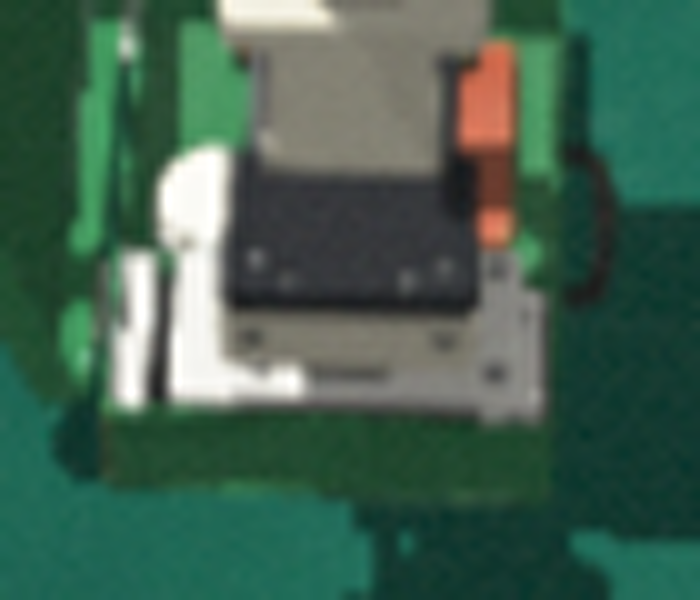

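Run:
```python
from h import *
sd=dict(np.load("pics/side0.npz"))
q=lambda a:np.array(a)/10+np.array((245,110))-.5
print(ray(sd,q([(172,405),(172,260)]),.0425),ray(sd,q([(507,385)]),.0475),ray(sd,q([(128,408),(155,260)]),.035))
```

```text
[[ 0.62576213 -0.13685041  0.0425    ]
 [ 0.62920031 -0.19517059  0.0425    ]] [[ 0.52329291 -0.14577547  0.0475    ]] [[ 0.63975447 -0.14112271  0.035     ]
 [ 0.63508227 -0.20144696  0.035     ]]
```

```bash
python3 -m inch '1 -5 0 0 0.3;0 0 -3 0 0.3;0 0 -3 0 0.3;0 0 -1.5 0 0.3;0 0 0 0 0.3' 30; python3 -m inch '0 0 -1.5 0 0.3;0 0 -1.5 0 0.3;0 0 -1 0 0.3;0 0 0 0 0.3';  python3 - <<'E'
from h import *
from cell import readout,cams
s=readout.observe();p,Rm=tool(s);print(p,Rm[:,1],np.arctan2(Rm[0,1],-Rm[1,1]))
for n,b in(("side",(245,110,315,170)),):
    c=cams.read_camera(n);cv2.imwrite(f"pics/{n}11.png",cv2.resize(c["color"][b[1]:b[3],b[0]:b[2],::-1],None,fx=10,fy=10,interpolation=cv2.INTER_CUBIC))
E
```

```text
time: 10.1
tool_pos: [0.5752, -0.1782, 0.2333]
tool_rot: [-0.264, 1.571, 2.891]
contact_force: [-0.3, 0.5, -2.7]
opening: 0.0455
time: 10.43
tool_pos: [0.5756, -0.1783, 0.2303]
tool_rot: [2.781, 1.569, -0.347]
contact_force: [0.4, 1.4, 3.9]
opening: 0.045
[ 0.57564945 -0.17826946  0.23028862] [ 1.35532438e-02 -9.99907950e-01  6.32599621e-04] 0.013553661491591725
```

View pics/side11.png

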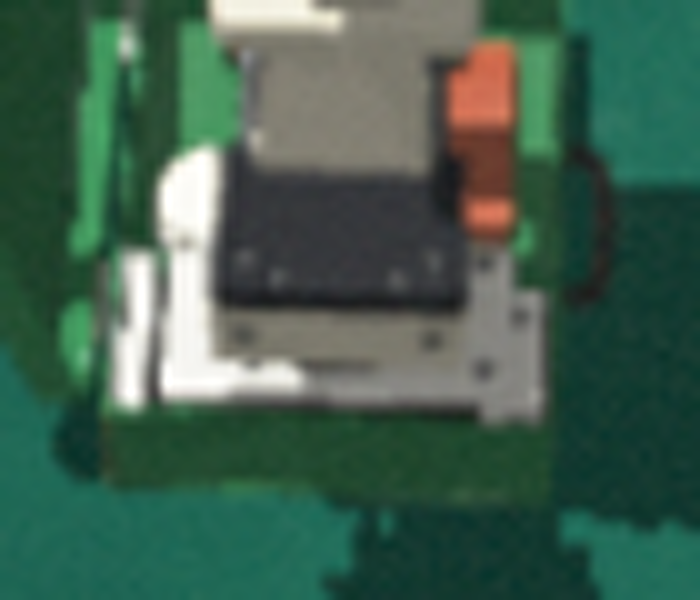

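```bash
python3 -m inch '0 1.5 -1.5 0 0.3;0 0 -1.5 0 0.3;0 0 -1 0 0.3;0 0 -0.5 0 0.3;0 0 0 0 0.3' 30;  python3 - <<'E'
from h import *
from cell import readout,cams
s=readout.observe();p,Rm=tool(s);print(p,np.arctan2(Rm[0,1],-Rm[1,1]),s["torque"])
for n,b in(("side",(245,110,315,170)),):
    c=cams.read_camera(n);cv2.imwrite(f"pics/{n}12.png",cv2.resize(c["color"][b[1]:b[3],b[0]:b[2],::-1],None,fx=10,fy=10,interpolation=cv2.INTER_CUBIC))
E
```

```text
time: 10.9
tool_pos: [0.5765, -0.1767, 0.2267]
tool_rot: [2.861, 1.565, -0.267]
contact_force: [4.0, 2.0, 7.6]
opening: 0.0453
[ 0.57652761 -0.1766893   0.22667606] 0.013769372213990685 [ 0.4458407  -0.40566814  0.06279999]
```

View pics/side12.png

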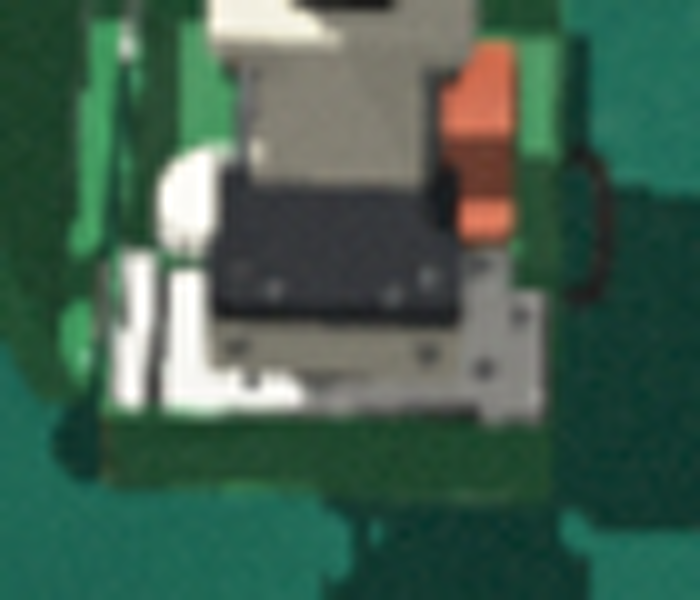

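```bash
python3 -m inch '2 0 0 0 0.3;2 0 0 0 0.3;2 0 0 0 0.3;0 0 0 0 0.3' 40;  python3 - <<'E'
from h import *
from cell import readout,cams
s=readout.observe();p,Rm=tool(s);print(p,np.arctan2(Rm[0,1],-Rm[1,1]),s["contact_force"],s["torque"])
for n,b in(("side",(245,110,315,170)),):
    c=cams.read_camera(n);cv2.imwrite(f"pics/{n}13.png",cv2.resize(c["color"][b[1]:b[3],b[0]:b[2],::-1],None,fx=10,fy=10,interpolation=cv2.INTER_CUBIC))
E
```

```text
time: 11.28
tool_pos: [0.5801, -0.1767, 0.2262]
tool_rot: [-0.079, 1.567, 3.077]
contact_force: [-10.8, 1.4, 14.7]
opening: 0.0451
[ 0.58014961 -0.17671958  0.22617226] 0.013906067430814139 [-10.79250613   1.43162778  14.67655024] [ 0.26500125  1.98173481 -0.06758998]
```

View pics/side13.png

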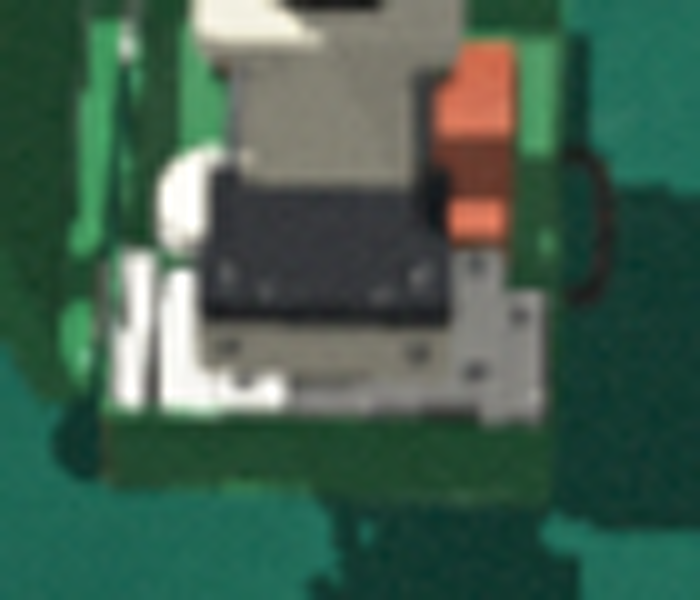

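```bash
python3 -m inch '0 0 1.5 0 0.3;1 0 0.5 0 0.3;0 0 0 0 0.3' 40;  python3 - <<'E'
from cell import readout
s=readout.observe();print(s["contact_force"],s["torque"])
E
python3 -m inch '2 0 0 0 0.3;2 0 0 0 0.3;0 0 0 0 0.3'
python3 - <<'E'
from h import *
from cell import readout,cams
s=readout.observe();p,Rm=tool(s);print(p,np.arctan2(Rm[0,1],-Rm[1,1]),s["contact_force"],s["torque"])
for n,b in(("side",(245,110,315,170)),):
    c=cams.read_camera(n);cv2.imwrite(f"pics/{n}14.png",cv2.resize(c["color"][b[1]:b[3],b[0]:b[2],::-1],None,fx=10,fy=10,interpolation=cv2.INTER_CUBIC))
E
```

```text
time: 11.58
tool_pos: [0.5823, -0.1767, 0.2268]
tool_rot: [-0.232, 1.571, 2.923]
contact_force: [-1.3, 1.5, 1.2]
opening: 0.0451
[-1.31513918  1.472682    1.17532107] [0.15954599 0.30538638 0.02982307]
time: 11.83
tool_pos: [0.5867, -0.1766, 0.2264]
tool_rot: [-1.675, 1.57, 1.481]
contact_force: [-0.6, 1.0, -1.2]
opening: 0.0453
[ 0.58668881 -0.17660651  0.22643135] 0.01356457923867632 [-0.61070709  0.98696641 -1.22853774] [ 0.25447663  0.00579938 -0.04927447]
```

View pics/side14.png

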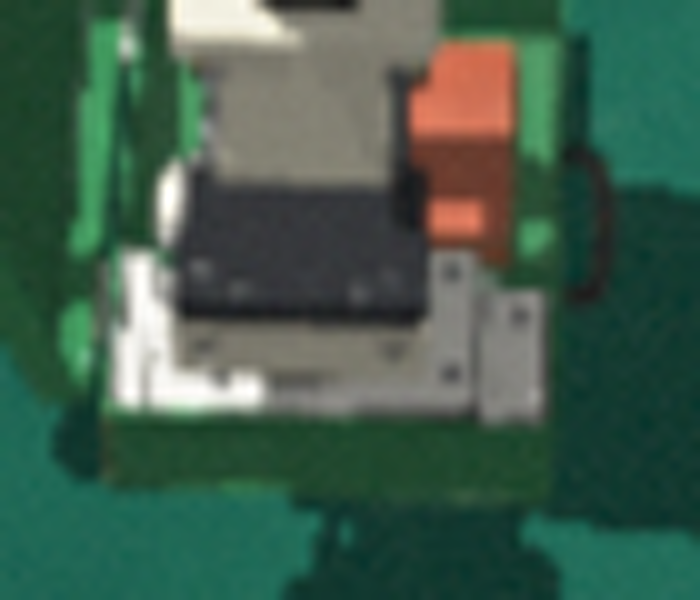

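```bash
python3 -m inch '1 0 1.5 0 0.3;0 0 1.5 0 0.3;0 0 1.5 0 0.3;0 0 1.5 0 0.3;0 0 0 0 0.3;0 0 0 0 0.3' 35
python3 - <<'E'
from h import *
from cell import readout,cams
s=readout.observe();p,Rm=tool(s);print(p,np.arctan2(Rm[0,1],-Rm[1,1]),s["contact_force"],s["torque"])
for n,b in(("side",(245,110,315,170)),):
    c=cams.read_camera(n);cv2.imwrite(f"pics/{n}15.png",cv2.resize(c["color"][b[1]:b[3],b[0]:b[2],::-1],None,fx=10,fy=10,interpolation=cv2.INTER_CUBIC))
E
```

```text
time: 12.38
tool_pos: [0.5874, -0.1768, 0.2323]
tool_rot: [0.184, 1.571, -2.944]
contact_force: [4.5, -0.1, -9.3]
opening: 0.0452
[ 0.58735369 -0.17679444  0.23230748] 0.013547651796589365 [ 4.54743877 -0.08791981 -9.31529577] [-0.08472759 -0.4006107  -0.01233035]
```

View pics/side15.png

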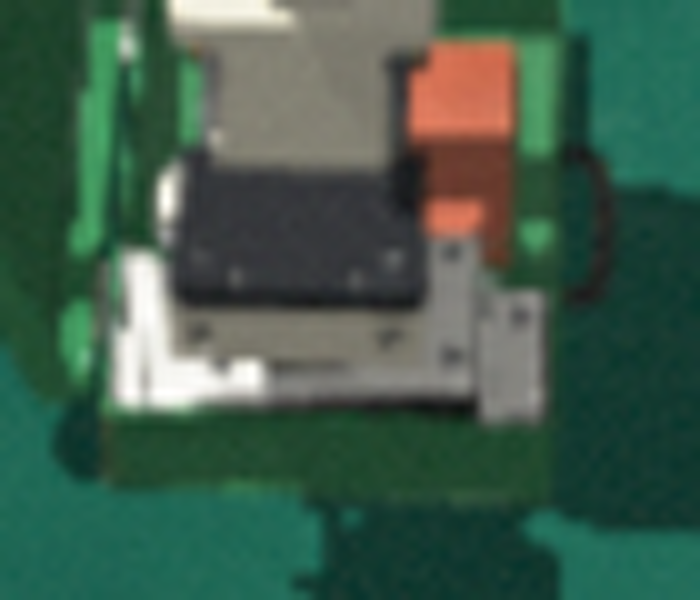

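```bash
python3 -m inch '0 0 -2 0 0.3;0 0 -2 0 0.3;0 0 -2 0 0.3;0 0 -1.5 0 0.3;0 0 -1 0 0.3;0 0 0 0 0.3' 30
python3 - <<'E'
from h import *
from cell import readout,cams
s=readout.observe();p,Rm=tool(s);print(p,np.arctan2(Rm[0,1],-Rm[1,1]),s["contact_force"],s["torque"])
for n,b in(("side",(245,110,315,170)),):
    c=cams.read_camera(n);cv2.imwrite(f"pics/{n}16.png",cv2.resize(c["color"][b[1]:b[3],b[0]:b[2],::-1],None,fx=10,fy=10,interpolation=cv2.INTER_CUBIC))
E
```

```text
time: 12.93
tool_pos: [0.5873, -0.1764, 0.2248]
tool_rot: [-1.95, 1.57, 1.205]
contact_force: [0.4, 3.5, 0.4]
opening: 0.0453
[ 0.58729288 -0.17640956  0.22476015] 0.013364349710452432 [0.39220523 3.46291852 0.35494533] [ 0.57370772  0.20041103 -0.16155596]
```

View pics/side16.png

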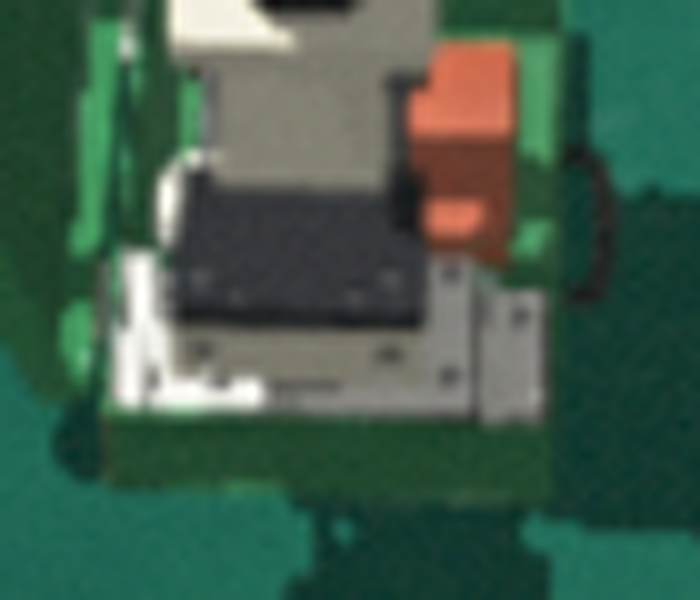

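```bash
python3 -m inch '0 0 0 0 0.6;0 0 0 0 0.65;0 0 0 0 0.65;0 0 0 0 0.65;0 0 10 0 0.65;0 0 30 0 0.65;0 0 40 0 0.65;0 0 40 0 0.65' 30
python3 -m inch '-15 38 0 0 0.65;-15 38 0 0 0.65;-15 38 0 0 0.65;-15 38 0 0 0.65;0 0 0 0 0.65'
python3 - <<'E'
from h import *
from cell import readout,cams
for n,b in(("side",(235,40,335,170)),("top",(340,130,430,240))):
    c=cams.read_camera(n);np.savez(f"pics/{n}17.npz",**c);cv2.imwrite(f"pics/{n}17.png",cv2.resize(c["color"][b[1]:b[3],b[0]:b[2],::-1],None,fx=5.4 if n=="top" else 4.6,fy=5.4 if n=="top" else 4.6,interpolation=cv2.INTER_CUBIC))
    if n=="side": b=(245,110,315,170);cv2.imwrite(f"pics/{n}17z.png",cv2.resize(c["color"][b[1]:b[3],b[0]:b[2],::-1],None,fx=10,fy=10,interpolation=cv2.INTER_CUBIC))
E
```

```text
time: 13.65
tool_pos: [0.587, -0.1768, 0.3457]
tool_rot: [-0.282, 1.569, 2.873]
contact_force: [0.5, -1.0, 0.6]
opening: 0.0599
time: 14.07
tool_pos: [0.5246, -0.0196, 0.3453]
tool_rot: [-0.944, 1.568, 2.216]
contact_force: [0.5, 0.3, 0.1]
opening: 0.0597
```

View pics/side17z.png

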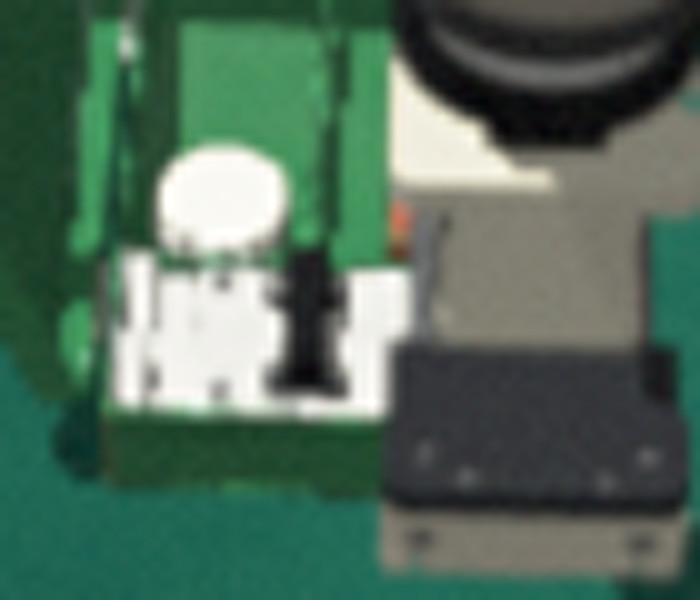

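View pics/side17.png

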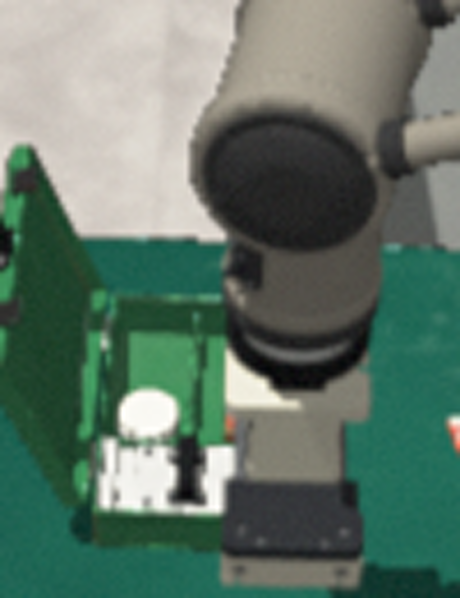

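View pics/top17.png

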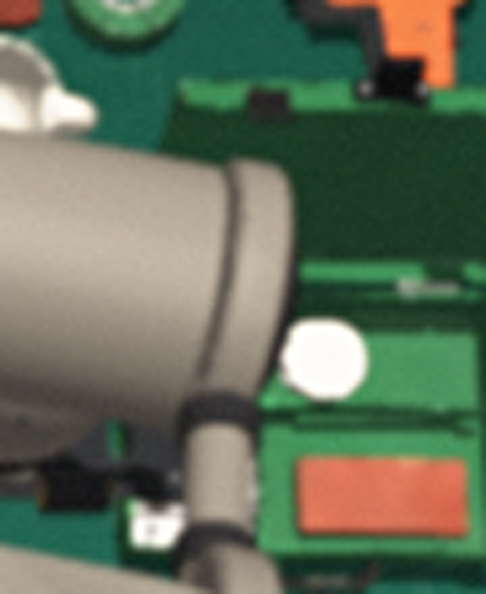

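```bash
python3 -m inch '-20 25 25 0 0.65;-20 30 20 0 0.65;-20 30 20 0 0.65;-20 30 0 0 0.65;-20 30 0 0 0.65;-10 35 0 0 0.65;0 35 0 0 0.65;0 0 0 0 0.65'
python3 - <<'E'
from h import *
from cell import readout,cams
for n,b in(("side",(245,100,325,170)),("top",(350,170,420,250))):
    c=cams.read_camera(n);np.savez(f"pics/{n}18.npz",**c);cv2.imwrite(f"pics/{n}18.png",cv2.resize(c["color"][b[1]:b[3],b[0]:b[2],::-1],None,fx=8 if n=="side" else 7,fy=8 if n=="side" else 7,interpolation=cv2.INTER_CUBIC))
E
```

```text
time: 14.83
tool_pos: [0.4173, 0.1936, 0.4103]
tool_rot: [-2.347, 1.568, 0.811]
contact_force: [-0.2, -0.1, -0.1]
opening: 0.0592
```

View pics/side18.png

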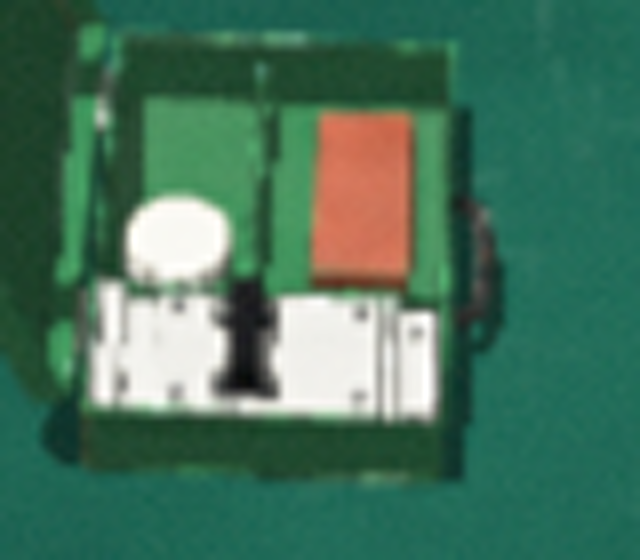

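View pics/top18.png

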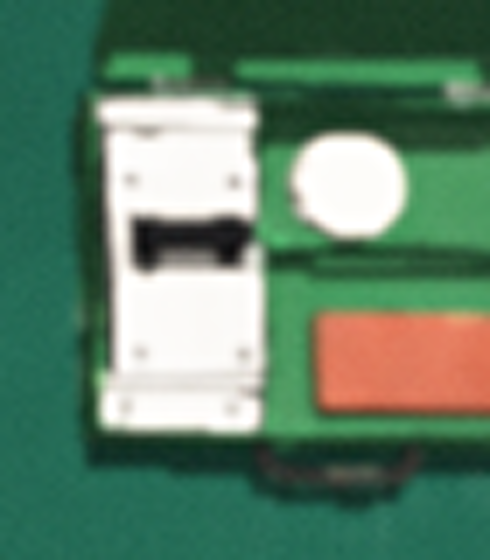

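Run:
```python
from h import *
t=dict(np.load("pics/top18.npz"));s=dict(np.load("pics/side18.npz"))
def ref(c,p):
    g=cv2.cvtColor(c["color"],cv2.COLOR_RGB2GRAY).astype(float);x,y=int(round(p[0])),int(round(p[1]))
    w=g[y-2:y+3,x-2:x+3];w=np.clip(w.max()-20-w,0,None);Y,X=np.mgrid[y-2:y+3,x-2:x+3];return [(w*X).sum()/w.sum(),(w*Y).sum()/w.sum()]
T=[ref(t,np.array(a)/7+[350,170]-np.array(.5)) for a in[(131,181),(233,181),(140,352),(243,355)]]
S=[ref(s,np.array(a)/8+[245,100]-np.array(.5)) for a in[(175,391),(177,305),(359,398),(361,314)]]
def K(c):return np.array([[c["fx"],0,c["cx"]],[0,c["fy"],c["cy"]],[0,0,1]])@c["world_to_cam"][:3]
X=cv2.triangulatePoints(K(t),K(s),np.array(T).T,np.array(S).T);P=(X[:3]/X[3]).T*1000;print(P.round(1))
print((ray(t,T,.03)*1000).round(1),(ray(s,S,.03)*1000).round(1))
for a in(.035,):
  print("lip far/near", (ray(t,np.array([(100,125),(258,125)])/7+[350,170]-np.array(.5),a)*1000).round(1))
```

```text
[[ 612.7 -154.3   27.1]
 [ 611.9 -194.1   38.8]
 [ 541.4 -156.4   23.6]
 [ 539.  -195.4   34.8]]
[[ 613.  -154.    30. ]
 [ 612.7 -196.    30. ]
 [ 541.  -155.2   30. ]
 [ 541.  -197.1   30. ]] [[ 611.7 -151.5   30. ]
 [ 613.4 -202.3   30. ]
 [ 541.  -150.9   30. ]
 [ 538.1 -199.    30. ]]
lip far/near [[ 634.9 -140.6   35. ]
 [ 635.9 -205.4   35. ]]
```

Run:
```python
from h import *
t0=dict(np.load("pics/top0.npz"))
for n,b,f in(("top",(360,178,394,236),10),("side",(252,130,304,158),14)):
    c=dict(np.load(f"pics/{n}18.npz"));cv2.imwrite(f"pics/{n}19.png",cv2.resize(c["color"][b[1]:b[3],b[0]:b[2],::-1],None,fx=f,fy=f,interpolation=cv2.INTER_LANCZOS4))
q=lambda a:np.array(a)/4.5+[285,165]-np.array(.5)
P=ray(t0,q([(90,206),(154,219),(68,315),(134,328)]),.008)*1000;print(P.round(1),np.linalg.norm(P[0]-P[1]),np.linalg.norm(P[2]-P[3]))
```

```text
[[ 5.706e+02  2.750e+01  8.000e+00]
 [ 5.627e+02 -1.360e+01  8.000e+00]
 [ 4.997e+02  4.140e+01  8.000e+00]
 [ 4.921e+02 -5.000e-01  8.000e+00]] 41.91484394637895 42.60459413202544
```

View pics/top19.png

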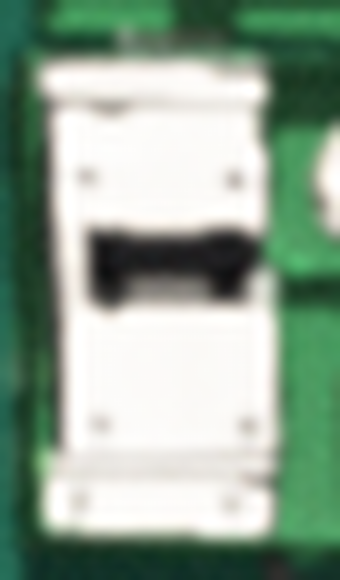

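View pics/side19.png

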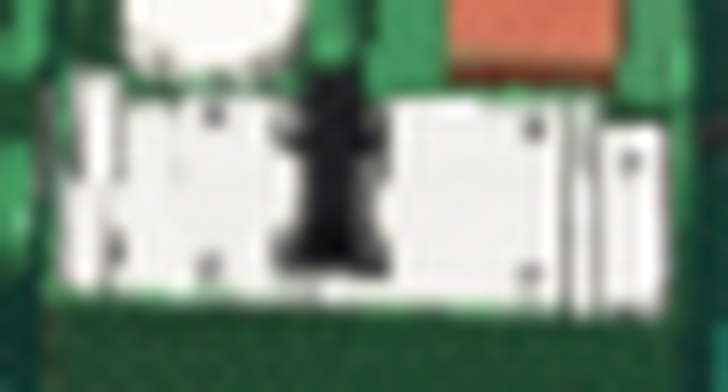

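Run:
```python
from h import *
t=dict(np.load("pics/top18.npz"));s=dict(np.load("pics/side18.npz"))
qt=lambda a:np.array(a)/10+[360,178]-np.array(.5);qs=lambda a:np.array(a)/14+[252,130]-np.array(.5)
T=qt([(87,177),(234,180),(100,424),(248,426)]);S=qs([(209,267),(215,113),(530,275),(535,128)])
print((ray(t,T,.03)*1000).round(1).tolist());print((ray(s,S,.03)*1000).round(1).tolist())
K=lambda c:np.array([[c["fx"],0,c["cx"]],[0,c["fy"],c["cy"]],[0,0,1]])@c["world_to_cam"][:3]
tri=lambda a,b:(lambda X:((X[:3]/X[3]).T*1000).round(1).tolist())(cv2.triangulatePoints(K(t),K(s),np.array(a,float).T,np.array(b,float).T))
print(tri(T,S))
# controls: screws on front ledge (+ and - y)
print("ledge",tri(qt([(80,503),(230,503)]),qs([(628,312),(630,160)])))
# handle bar ends (top) : end extents
print("bar", (ray(t,qt([(90,245),(262,252)]),.05)*1000).round(1).tolist(),(ray(s,qs([(330,272),(332,70)]),.05)*1000).round(1).tolist())
for roll in(0,.14):
    c=np.array([576.5,-175,22.+29*np.sin(roll)]);Rm=R.from_euler("x",-roll).as_matrix()
    L=np.array([[36,21,8],[36,-21,8],[-36,21,8],[-36,-21,8],[0,23,23],[0,-23,23]])
    W=(c+L@Rm.T)/1000;print(roll,"S",((proj(s,W)-[251.5,129.5])*14).round().tolist(),"T",((proj(t,W)-[359.5,177.5])*10).round().tolist())
```

```text
[[613.2, -153.7, 30.0], [613.0, -195.8, 30.0], [541.3, -155.0, 30.0], [541.4, -196.8, 30.0]]
[[612.2, -153.5, 30.0], [613.3, -198.3, 30.0], [540.9, -154.8, 30.0], [540.8, -197.6, 30.0]]
[[612.6, -153.4, 30.4], [612.7, -195.1, 33.4], [541.0, -154.9, 30.1], [541.0, -196.4, 31.4]]
ledge [[519.0, -149.5, 25.1], [519.4, -191.4, 27.7]]
bar [[588.6, -149.3, 50.0], [587.3, -197.5, 50.0]] [[584.7, -137.0, 50.0], [586.8, -194.9, 50.0]]
0 S [[208.0, 265.0], [218.0, 121.0], [532.0, 278.0], [536.0, 133.0], [370.0, 235.0], [378.0, 76.0]] T [[88.0, 179.0], [235.0, 182.0], [97.0, 427.0], [245.0, 429.0], [97.0, 291.0], [261.0, 294.0]]
0.14 S [[208.0, 265.0], [217.0, 105.0], [532.0, 278.0], [537.0, 118.0], [370.0, 244.0], [378.0, 67.0]] T [[86.0, 178.0], [236.0, 176.0], [94.0, 426.0], [247.0, 425.0], [87.0, 290.0], [255.0, 288.0]]
```

The plate is in the bay under the lip. Triangulation is too noisy to rule out a slight roll onto the divider, because control screws on the ledge show the same offset. I'll check by pressing lightly on both ends of the handle with the fingers closed.

```bash
python3 -m inch '17 -36 0 0 0;17 -36 0 0 0;17 -36 0 0 0;17 -36 0 0 0;17 -36 0 0 0;17 -36 0 0 0;17 -36 0 0 0;17 -36 0 0 0' 30; python3 -m inch '17 -36 -10 0 0;17 -36 -10 0 0;0 -24 -30 0 0;0 0 -40 0 0;0 0 -40 0 0;0 0 -20 0 0;0 0 0 0 0'
```

```text
time: 15.6
tool_pos: [0.5534, -0.1024, 0.4095]
tool_rot: [1.515, 1.57, -1.616]
contact_force: [1.0, 0.4, -0.6]
opening: 0.0112
time: 16.18
tool_pos: [0.585, -0.196, 0.2536]
tool_rot: [-0.396, 1.56, 2.756]
contact_force: [-0.3, 0.7, 0.2]
opening: 0.001
```

```bash
python3 -m inch '2 1 -10 0 0;0 0 -9 0 0;0 0 0 0 0'; python3 -m inch '0 0 -2 0 0;0 0 0 0 0';python3 -m inch '0 0 -1.5 0 0;0 0 0 0 0';python3 -m inch '0 0 -1.5 0 0;0 0 0 0 0';python3 -m inch '0 0 -1.5 0 0;0 0 0 0 0'
```

```text
time: 16.43
tool_pos: [0.5893, -0.1933, 0.2402]
tool_rot: [2.075, 1.57, -1.053]
contact_force: [-0.3, -0.0, -0.5]
opening: 0.0
time: 16.6
tool_pos: [0.5895, -0.1929, 0.2393]
tool_rot: [2.605, 1.569, -0.522]
contact_force: [0.9, -1.1, -0.8]
opening: 0.0003
time: 16.77
tool_pos: [0.5894, -0.1927, 0.2374]
tool_rot: [2.578, 1.57, -0.55]
contact_force: [-0.2, -1.0, -0.2]
opening: 0.0005
time: 16.93
tool_pos: [0.5893, -0.1927, 0.2354]
tool_rot: [2.313, 1.571, -0.815]
contact_force: [0.8, 0.3, 0.1]
opening: 0.0004
time: 17.1
tool_pos: [0.5892, -0.1927, 0.2336]
tool_rot: [-0.156, 1.57, 2.999]
contact_force: [0.0, -1.1, -0.5]
opening: 0.0002
```

```bash
for i in 1; do python3 -m inch '0 0 -1.5 0 0;0 0 0 0 0'; done; python3 -m inch '0 0 -1 0 0;0 0 0 0 0'; python3 -m inch '0 0 -1 0 0;0 0 0 0 0';python3 -m inch '0 0 -1 0 0;0 0 0 0 0'
```

```text
time: 17.27
tool_pos: [0.5892, -0.1927, 0.232]
tool_rot: [-0.227, 1.57, 2.928]
contact_force: [-0.0, 0.2, 0.2]
opening: 0.0001
time: 17.43
tool_pos: [0.5892, -0.1928, 0.2311]
tool_rot: [-0.118, 1.571, 3.037]
contact_force: [0.8, 0.2, 0.7]
opening: 0.0001
time: 17.6
tool_pos: [0.5893, -0.1927, 0.2302]
tool_rot: [-0.018, 1.571, 3.137]
contact_force: [0.9, 0.5, 0.0]
opening: 0.0006
time: 17.77
tool_pos: [0.5893, -0.1928, 0.2294]
tool_rot: [2.196, 1.571, -0.932]
contact_force: [0.5, 0.7, -0.0]
opening: 0.0006
```

```bash
python3 -m inch '0 0 -1 0 0;0 0 0 0 0'; python3 -m inch '0 0 -1 0 0;0 0 0 0 0';python3 -m inch '0 0 -1 0 0;0 0 0 0 0';python3 -m inch '0 0 -1 0 0;0 0 0 0 0'
```

```text
time: 17.93
tool_pos: [0.5893, -0.1928, 0.2293]
tool_rot: [2.477, 1.57, -0.651]
contact_force: [-1.4, 0.5, 6.8]
opening: 0.0004
time: 18.1
tool_pos: [0.5893, -0.1927, 0.2292]
tool_rot: [2.499, 1.57, -0.629]
contact_force: [-3.4, 1.7, 12.1]
opening: 0.0006
time: 18.27
tool_pos: [0.5893, -0.1927, 0.2291]
tool_rot: [2.506, 1.569, -0.621]
contact_force: [-6.1, 3.5, 17.7]
opening: 0.0002
time: 18.43
tool_pos: [0.5892, -0.1927, 0.2291]
tool_rot: [2.528, 1.569, -0.599]
contact_force: [-8.4, 3.4, 24.5]
opening: 0.0006
```

```bash
python3 -m inch '0 0 4 0 0;0 0 8 0 0;0 18 0 0 0;0 18 0 0 0;0 0 -3 0 0;0 0 0 0 0'; python3 -m inch '0 0 -2 0 0;0 0 0 0 0';python3 -m inch '0 0 -1.5 0 0;0 0 0 0 0';python3 -m inch '0 0 -1 0 0;0 0 0 0 0';python3 -m inch '0 0 -1 0 0;0 0 0 0 0'
```

```text
time: 18.93
tool_pos: [0.5893, -0.1561, 0.234]
tool_rot: [-0.085, 1.57, 3.072]
contact_force: [-0.4, -0.9, -0.7]
opening: 0.0001
time: 19.1
tool_pos: [0.5893, -0.1574, 0.2319]
tool_rot: [0.269, 1.57, -2.86]
contact_force: [0.0, 0.2, 0.3]
opening: 0.0003
time: 19.27
tool_pos: [0.5892, -0.1574, 0.2305]
tool_rot: [-0.036, 1.57, 3.118]
contact_force: [-0.2, -0.0, 0.8]
opening: 0.0004
time: 19.43
tool_pos: [0.5892, -0.157, 0.2296]
tool_rot: [0.007, 1.571, -3.121]
contact_force: [-0.1, -0.5, -0.7]
opening: 0.0005
time: 19.6
tool_pos: [0.5893, -0.1569, 0.2293]
tool_rot: [2.159, 1.57, -0.969]
contact_force: [-1.4, -0.3, 4.0]
opening: 0.0005
```

Both ends of the handle are at the same height, with the tip touching at z ≈ 51.3 mm, which is what a flat plate on the insert gives. Next I retract and take a last look.

```bash
python3 -m inch '0 0 10 0 0;0 0 35 0 0;0 0 40 0 0;0 0 40 0 0;-20 30 20 0 0;-20 35 0 0 0;-20 35 0 0 0;-20 35 0 0 0'; python3 -m inch '-20 35 0 0 0;-20 35 0 0 0;-20 35 0 0 0;-10 35 0 0 0;0 30 0 0 0;0 0 0 0 0;0 0 0 0 0'
python3 - <<'E'
from h import *
from cell import readout,cams
for n in("side","top"):
    c=cams.read_camera(n);im=c["color"][:,:,::-1].copy()
    b=(235,40,335,170) if n=="side" else (340,130,440,240);f=4.6 if n=="side" else 5.4
    cv2.imwrite(f"pics/{n}20.png",cv2.resize(im[b[1]:b[3],b[0]:b[2]],None,fx=f,fy=f,interpolation=cv2.INTER_CUBIC))
    if n=="side":
        for th in(1.75,1.85,1.92):print(th,((proj(c,[.649-.159*np.cos(th)+.007*np.sin(th),-.237,.041+.159*np.sin(th)+.007*np.cos(th)])-[235,40])*4.6).round())
        cv2.imwrite("pics/side20f.png",im)
E
```

```text
time: 20.27
tool_pos: [0.508, -0.0206, 0.375]
tool_rot: [3.015, 1.569, -0.114]
contact_force: [-1.0, 1.3, -0.0]
opening: 0.0006
time: 20.85
tool_pos: [0.4389, 0.1496, 0.3746]
tool_rot: [3.141, 1.57, 0.017]
contact_force: [0.8, -0.7, -0.4]
opening: 0.0003
1.75 [[ 35. 223.]]
1.85 [[ 11. 227.]]
1.92 [[ -5. 231.]]
```

View pics/side20f.png

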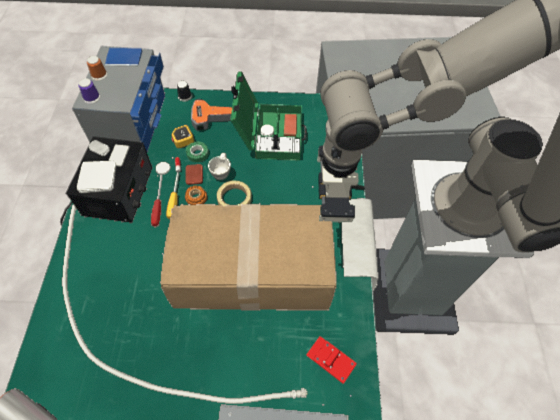

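View pics/top20.png

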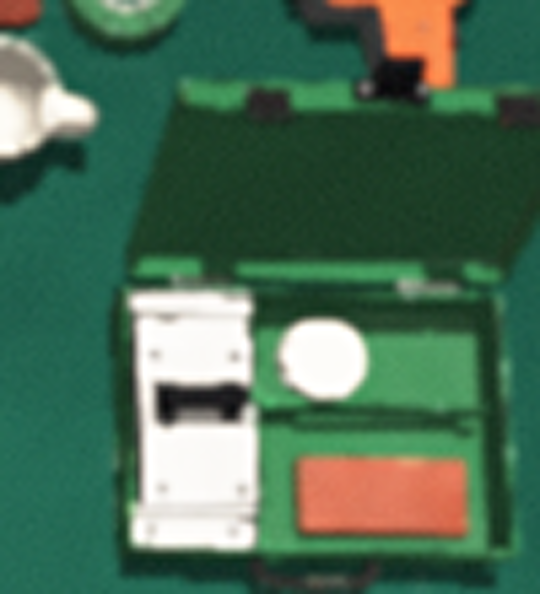

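```bash
python3 -c "
from cell import workorder;print(workorder.hand_in())"
```

```text
the job is handed in; nothing more can be done
None
```

The plate is in its bay in the green case, the lid is open, and I handed the job in at about 21 s; no verdict came back.

I opened the lid by its tab and swung it back to its stop. I then gripped the plate by the ends of its handle, tilted it against the stop rib, slid the tongue under the lip and let the thick end down behind the rib.

**Last checks:**
- **Lid:** it stands open with the tab where I'd expect it at about 1.9 rad. That is judged by eye, as there is no direct reading of the joint.
- **Tongue under the lip:** it sits about 7–8 mm under, from the handle's position in the images. When I lifted the plate, a downward pull of about 9 N suggested the lip was holding it. I take step 2 as met then: by tool height the thick end was at about 34 mm or more, if the handle did not slip in the jaws.
- **Plate flat:** measuring its screws across the two cameras suggested a 1–3 mm rise on the divider side. Control screws on the fixed ledge showed the same rise, so that check proved nothing. Pressing lightly on both ends of the handle gave contact at z ≈ 51.3 mm each time; a flat plate gives 51 mm.
- **Other items:** the cup and tape roll look unmoved in the last full picture. The arm hid the tube in that picture; I never touched it, and it was in place in the earlier ones. The arm is clear of everything.

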